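Fetch the flute foot joint from behind the containers

ROBOT

A 6-joint arm with a two-finger parallel gripper is mounted at the origin on the work surface. World frame = base frame: x ahead of the robot, y to its left, z up, the work surface at z = 0. Lengths are in m, angles in rad, forces in N, time in s.
With the tool pointing down it reaches from about 0.35 to 0.85 m from the base axis. Payload 8.1 kg.
Tool frame: the origin (TCP) lies between the finger pads; the fingertips stand 11 mm ahead of it and the grasp point (between the pads) lies 8 mm behind it (robot.tips_ahead is the distance from the TCP to the fingertips, in m); z points along the fingers, y is the line along which they close (so a half turn about z gives the same grasp; the last joint's range is limited). The gripper opens to 93 mm and grips with 3 to 60 N. Pads are 15 mm wide; open, the fingers measure 128 mm over their backs; the gripper's body (75 mm by 188 mm) begins 65 mm behind the grasp point.
Start: joints at [1.033, 0.13, 1.488, -0, 1.523, -0.085], TCP at [0.262, 0.54, 0.23] pointing down, gripper open.
Joint ranges: [-2.96, 2.96], [-0.89, 2.26], [0.02, 2.5], [-1.34, 4.48], [0, 2.73], [-2.66, 2.66]. Speed limits (rad/s): [2.39, 2.39, 2.79, 3.14, 3.14, 3.14].

INTERFACE

Orientations are given as a rotation vector (axis times angle).
In Python, from plant import robot gives the robot as it stands. The module is installed in compiled form; this text tells all that it offers.
- The arm moves only by the tool move_arm, never from a script. Its argument "deltas" is one flat list of numbers, 7 for each row, row after row: the shift along the tool's x, y, z in m, then the turn, a rotation vector about the tool's x, y, z in rad, then the opening, from 0 (shut) to 1 (fully open). A call has 1 to 12 rows; each row is the pose to reach, as a shift and turn from the pose commanded when the call began, along the tool's axes at that moment; what a row does not reach only later rows make up. A row lasts 1/8 s, in which the tool goes at most 62.5 mm and 10.7 degrees, less where a joint would pass 70% of its speed; a pose out of reach is approached as far as the arm can. A call with a gripper value outside its range is refused whole. The fingers move at their own pace and stop on an object; "squeeze" is the grip in N (left out, the last holds). Time passes only in rows, so rows that repeat a pose let the fingers close. It gives the time, the measured TCP pose, the force, the opening and the grip force at its end, in the units of the state.
- robot.read_state(): the state, without advancing time (a new reading comes with each control period).
- robot.read_camera(name): name is "side" or "top"; returns (picture, depth): 420x560x3 uint8, red, green, blue; 420x560 float32, m along the optical axis (not along the pixel's ray), 0 where there is no reading.
- robot.camera_model(name): a dict with "K" (3x3 intrinsics, pixels), "R" (3x3) and "t" (3): a world point X has camera coordinates R X + t. Camera axes: x right, y down, z forward; pixel columns grow to the right and rows downward; lengths in m; the calibration is good to about 2 mm. A picture is of the moment at which its call begins. camera_model takes no time and is no camera call.
- robot.close_job(): hands the job in; it is judged then, once.
Trained networks look in the newest picture that a camera, given by its name, has taken for a name from the list of things; names that differ only in an ending like _2 or _b are one class to them, and where a whole thing is asked for, a point or a joint stands for the part that bears it (a point fixed in the world has none). Each returns a list of dicts, best first, with "confidence" (0 to 1); they miss things now and then, are a little off and sometimes report something else, mostly with a low value. They report only what shows in the picture. A call takes as long as a camera call.
- robot.recognise(camera, label): "uv" ([column, row] in pixels, amid what is visible of it).
The state is a dict: "t": time; "q": joint angles; "dq": joint speeds; "joint_torque": joint torques, N m; "tool_pos": TCP position; "orientation": TCP orientation; "force": force on the tool from outside, world axes, zero at the start; "wrist_torque": the same for the moment, N m; "opening": finger opening in m; "gripper_force": force on a finger pad.
Only numpy, scipy, OpenCV 4.12 (cv2) and the standard library are available. Lean on these libraries where they do the work, as an engineer would, in place of code of your own. Each camera call takes 0.05 s, during which the arm holds its last target. There are 200 camera calls.

TASK

The flute's short foot joint lies in the felt rests at the back of the light wooden rack, behind a row of three containers. First clear all three containers off the rack into the shallow grey tray, standing upright; then lay the foot joint gently in the empty wooden cradle, lying along both its V-shaped rests and centred between them; then put each container back upright in the middle of the dark cork coaster it came from. Leave the flute's long head joint, beyond the rack, where it is.

Things in the scene. Friction and masses are not known exactly. Their poses are not given: they have to be found in the camera images.
- jar_mid (a point): Loose. Position given at its centre, half-way up; z axis up. Wide amber glass jar with a flat steel lid: 90 mm tall, body 56 mm across, lid 58 mm across over its top 22 mm. About 0.16 kg. Belongs on the large round coaster, on which it stands at the start.
- bottle_mid (a point): Loose. Position given at its centre, half-way up; z axis up. Slender white plastic bottle: 110 mm tall, straight round body 38 mm across up to 88 mm above its foot, then tapering to a thin spout. About 0.1 kg. Belongs on the small round coaster, on which it stands at the start.
- tin_mid (a point): Loose. Position given at its centre, half-way up; z axis up. Square bare-metal tin: 44 x 44 mm, flat top 92 mm above its foot, with a round black cap 22 mm across to 100 mm. Its x and y axes are square to its sides, and at the start nearly parallel to the rack's axes. About 0.18 kg. Belongs on the square coaster, on which it stands at the start.
- foot_mid (a point): Loose. The foot joint is a silvery tube 140 mm long, 21 mm thick, keys on top (to 15 mm above axis), plain for 18 mm either side of the middle. Given at mid-axis; x along the tube, z up through the keys. 0.12 kg. Lies along the rack's y in two V rests (42 mm either side of its middle, 12 mm thick), axis 36 mm above the table, about 59 mm behind the container row: no finger room in front.
- coaster_large: Fixed. Round dark cork coaster, 68 mm across, 4 mm thick, lying on the rack; origin at the centre of its underside, 8 mm above the table. Place of the jar. The three coasters lie in a row along the rack's y axis, 88 mm apart, in any order.
- coaster_small: Fixed. Round dark cork coaster, 50 mm across, 4 mm thick, lying on the rack; origin at the centre of its underside, 8 mm above the table. Place of the bottle.
- coaster_square: Fixed. Square dark cork coaster, 58 x 58 mm, 4 mm thick, on the rack; origin at the centre of its underside, 8 mm above the table. Place of the tin. Its axes are those of the rack (light wooden board 150 mm in x, 290 mm in y, 8 mm thick): x from the container row to the foot joint behind it, y along the row.
- tray: Fixed. Shallow grey plastic tray, empty at the start, to one side of the rack: 260 mm long in its x, 110 mm wide in its y, 25 mm high, walls and floor 5 mm thick; origin at the centre of its underside. The three containers fit in one row along its x, 80 mm apart.
- cradle: Fixed. Empty wooden cradle on the other side of the rack: base 130 mm in its x, 70 mm in its y, 8 mm thick, with two V rests 12 mm thick at x = +42 and -42 mm, 40 mm wide at the top, 41 mm high. The foot joint laid in them lies along its x (either way round), its axis 36 mm above the cradle's origin, the centre of its underside on the table.
- head_mid (a point): Loose bystander, not to be moved. The flute's head joint is a plain silvery metal tube 225 mm long, 21 mm in diameter, with a mouth plate on top, lying in dark rests on the table beyond the rack. Position given on its axis at mid-length; x axis along the tube.

How it is judged:
By the outcome, as a careful person would: the job done as asked, in the order asked, and still so for the second after the job is handed in, with the robot touching nothing.
It also fails if it takes over 144 s, if anything falls off the work surface, if the arm or the gripper's body presses on something with over 40 N, if the wrist force passes 120 N, or if a joint passes its speed limit or range.

## Working session

There is one attempt and no reset: what is moved stays moved. The work goes in short steps, Python scripts to look and compute and a tool call to move; the robot and the scene stay as the last step left them, time stands still between calls to the robot, and variables do not carry over. Pictures are saved under pics/ and viewed, at most 14 in all, crops included, and the job is handed in when it is done.

Besides the shell and the picture viewer there is one more tool, called after ">>>" as name(argument=value, ...), one argument or row to a line, values as JSON. move_arm: Moves the arm, as the interface text tells. Its arguments: {"type":"object","properties":{"deltas":{"type":"array","items":{"type":"number"}},"squeeze":{"type":"number"}},"required":["deltas"]}

```bash
mkdir -p pics; python3 - <<'E'
from plant import robot
import cv2,numpy as np
s=robot.read_state();print(s)
for c in("top","side"):
    p,d=robot.read_camera(c);cv2.imwrite(f"pics/{c}0.png",p[:,:,::-1]);np.savez(f"{c}0.npz",p=p,d=d)
    m=robot.camera_model(c);print(c,m)
    K,R,t=map(np.array,(m["K"],m["R"],m["t"]))
    for n in "jar_mid bottle_mid tin_mid foot_mid coaster_large coaster_small coaster_square tray cradle head_mid".split():
        for r in robot.recognise(c,n)[:1]:
            u,v=map(int,np.round(r["uv"]));z=d[v,u]
            X=R.T@(np.linalg.inv(K)@[u*z,v*z,z]-t);print(n,u,v,round(r["confidence"],2),X.round(3))
E
```

```text
{'t': 0.0, 'q': array([ 1.03260473e+00,  1.31140302e-01,  1.48926342e+00,  2.06033717e-05,
        1.52300917e+00, -8.54631887e-02]), 'dq': array([ 2.89963572e-04,  6.36245638e-04, -4.04440182e-04,  4.11961006e-05,
        1.71192291e-03,  6.82169825e-04]), 'joint_torque': array([-1.55457139e-03, -5.59837997e+01, -4.91757345e+01,  7.70197297e-02,
        3.51996243e-02, -1.60090954e-04]), 'tool_pos': array([0.26217874, 0.5390802 , 0.22860861]), 'orientation': array([-7.04957937e-01, -3.06088220e+00,  2.71091558e-03]), 'force': array([ 0.88918742,  0.22982914, -0.11848192]), 'wrist_torque': array([ 0.02562874,  0.01121862, -0.0835814 ]), 'gripper_force': 0.0, 'opening': 0.0925500145847174}
top {'K': array([[420.10496491,   0.        , 285.14557396],
       [  0.        , 420.10496491, 205.63270046],
       [  0.        ,   0.        ,   1.        ]]), 'R': array([[-0.04990352, -0.99875039, -0.00270238],
       [-0.97352541,  0.04924709, -0.22321064],
       [ 0.2230648 , -0.00850816, -0.97476649]]), 't': array([0.02359332, 0.65901592, 0.77339938])}
jar_mid 281 278 0.73 [0.514 0.005 0.
[... 433 characters left out ...]
 [  0.        ,   0.        ,   1.        ]]), 'R': array([[ 0.93848261, -0.34525586, -0.00698458],
       [-0.24981925, -0.66482276, -0.70398938],
       [ 0.23841295,  0.66242667, -0.71017616]]), 't': array([-0.60404649,  0.1931699 ,  0.70851155])}
jar_mid 217 214 0.74 [ 0.506 -0.028  0.101]
bottle_mid 230 248 0.91 [ 0.509 -0.105  0.09 ]
tin_mid 200 185 0.7 [0.494 0.065 0.098]
foot_mid 250 221 0.88 [ 0.57  -0.014  0.044]
coaster_large 211 244 0.58 [ 0.485 -0.015  0.009]
coaster_small 239 272 0.51 [ 0.519 -0.104  0.013]
coaster_square 198 210 0.51 [0.481 0.087 0.01 ]
tray 277 389 0.73 [ 0.515 -0.326  0.005]
cradle 185 148 0.59 [0.495 0.322 0.008]
head_mid 347 192 0.93 [ 0.789 -0.008  0.046]
```

View pics/top0.png

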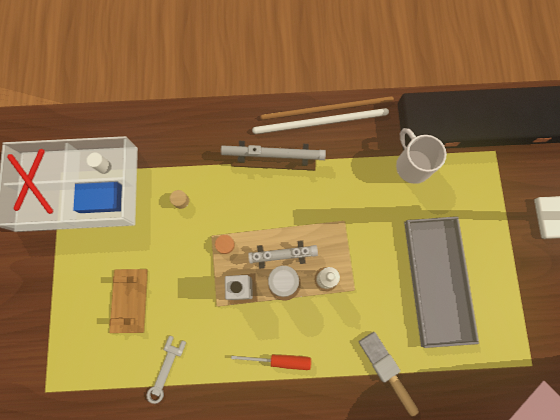

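View pics/side0.png

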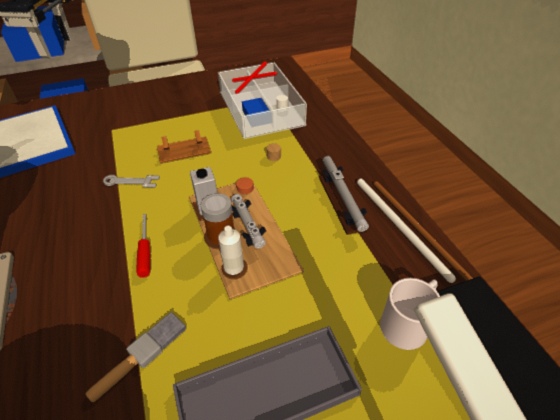

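The top view shows tin (238,286), jar (284,282), bottle (328,278), foot joint (283,255), tray (441,282), cradle (128,300), head joint (272,153). The side view agrees. Next I'll measure them from the depth clouds.

```bash
cat >h.py <<'E'
import numpy as np,cv2
from plant import robot
def cloud(c,p,d):
    m=robot.camera_model(c);K,R,t=(np.array(m[k]) for k in("K","R","t"))
    v,u=np.mgrid[:420,:560];P=np.stack([(u-K[0,2])/K[0,0]*d,(v-K[1,2])/K[1,1]*d,d],-1).reshape(-1,3)
    X=(P-t)@R;ok=d.ravel()>0
    return X[ok],p.reshape(-1,3)[ok].astype(float)
def look(c):
    p,d=robot.read_camera(c);return cloud(c,p,d)
def box(X,x0,x1,y0,y1,z0,z1):
    return (X[:,0]>x0)&(X[:,0]<x1)&(X[:,1]>y0)&(X[:,1]<y1)&(X[:,2]>z0)&(X[:,2]<z1)
def rect(X):
    (c,s,a)=cv2.minAreaRect((X[:,:2]*1000).astype(np.float32));return np.round(c,1),np.round(s,1),round(a,1)
E
python3 - <<'E'
from h import *
for c in("top","side"):
    f=np.load(f"{c}0.npz");X,C=cloud(c,f["p"],f["d"]);print(c)
    T=box(X,.4,.6,-.3,.3,-.02,.02)&(C[:,0]>150)&(C[:,1]>120)&(C[:,2]<80);print("mat z",np.median(X[T,2]) if T.any() else None)
    def show(n,*b,mask=None):
        k=box(X,*b)
        if mask is not None:k&=mask
        Y=X[k]
        if len(Y)>4:print(n,len(Y),"cen",Y.mean(0).round(4),"rect",*rect(Y),"mid",((np.percentile(Y,1,0)+np.percentile(Y,99,0))/2).round(4))
    show("jar top",.46,.56,-.04,.045,.098,.107)
    show("tin top",.45,.55,.045,.14,.100,.107)
    show("tin cap",.45,.55,.045,.14,.109,.118)
    show("bottle spout",.46,.56,-.14,-.05,.112,.128)
    show("bottle shoulder",.46,.56,-.14,-.05,.08,.103)
    show("foot plain",.54,.61,-.1,.12,.036,.056)
    show("foot keys",.54,.61,-.1,.12,.048,.056)
    show("rack",.40,.66,-.2,.2,.004,.0115)
    show("cradle base",.40,.60,.2,.43,.004,.012)
    show("cradle rests",.40,.60,.2,.43,.025,.05)
    show("tray rim",.3,.7,-.45,-.22,.019,.03)
    show("tray floor",.3,.7,-.45,-.22,.003,.008)
    show("head",.7,.86,-.2,.2,.035,.06)
E
```

```text
top
mat z 0.0013665388621721384
jar top 739 cen [0.5094 0.001  0.1021] rect [509.7   1. ] [55.5 55.6] 42.0 mid [0.5095 0.001  0.1021]
tin top 447 cen [0.5023 0.0887 0.1035] rect [502.3  89.3] [43.4 44. ] 88.9 mid [0.5024 0.0892 0.1036]
tin cap 110 cen [0.5024 0.089  0.1118] rect [502.5  88.4] [20.5 20.1] 87.1 mid [0.5025 0.089  0.1123]
bottle spout 59 cen [ 0.5118 -0.0852  0.1196] rect [512.3 -85.7] [15.  14.1] 14.7 mid [ 0.5126 -0.0857  0.118 ]
bottle shoulder 131 cen [ 0.5123 -0.083   0.0993] rect [512.1 -85.6] [36.6 37. ] 87.5 mid [ 0.5123 -0.0857  0.092 ]
foot plain 790 cen [5.661e-01 1.000e-04 4.470e-02] rect [566.8  -0.7] [ 47.7 139.7] 3.3 mid [ 0.5663 -0.0008  0.0442]
foot keys 180 cen [ 5.662e-01 -1.000e-04  5.000e-02] rect [ 5.655e+02 -2.000e-01] [ 16.7 134.1] 4.2 mid [ 5.671e-01 -5.000e-04  5.040e-02]
rack 6649 cen [ 0.5573 -0.0068  0.0078] rect [5.299e+02 4.000e-01] [399.2 259.6] 90.0 mid [0.5336 0.0013 0.0077]
cradle base 2002 cen [0.4881 0.3199 0.0075] rect [499.3 314.6] [199.4 229. ] 0.5 mid [0.4874 0.3093 0.0077]
cradle rests 245 cen [0.4907 0.3272 0.0341] rect [490.8 
[... 1148 characters left out ...]
 [ 14.7 114.6] 3.3 mid [0.5677 0.0023 0.0496]
rack 4372 cen [ 0.5657 -0.0484  0.0071] rect [509.9 -14.4] [238.4 319.1] 3.5 mid [ 0.5535 -0.0021  0.0078]
cradle base 769 cen [0.4882 0.3166 0.0065] rect [478.2 281.9] [157.1 152.5] 87.7 mid [0.4792 0.2953 0.007 ]
cradle rests 115 cen [0.4913 0.3272 0.0329] rect [491.2 322.5] [47.  95.9] 87.1 mid [0.4916 0.3238 0.0324]
tray rim 1413 cen [ 0.5239 -0.3114  0.0234] rect [ 499.4 -324.6] [260.3 110.6] 1.0 mid [ 0.4994 -0.3237  0.0229]
tray floor 8049 cen [ 0.5094 -0.318   0.0046] rect [ 509.9 -289.6] [154.8 437.8] 71.1 mid [ 0.5005 -0.3211  0.0052]
head 828 cen [ 0.7856 -0.003   0.0427] rect [789.2   8.9] [227.2  47.7] 84.4 mid [0.7879 0.0079 0.0428]
```

```bash
cat >>h.py <<'E'
from scipy.spatial.transform import Rotation as Ro
def plan(*wps):
    "wps: (x,y,z TCP, yaw of tool y in deg) -> delta rows"
    s=robot.read_state();p0=np.array(s["tool_pos"]);R0=Ro.from_rotvec(s["orientation"])
    print("t",round(s["t"],2),"pos",p0.round(4),"op",round(s["opening"],4),"gf",round(s["gripper_force"],1),"F",s["force"].round(1))
    yv=R0.as_matrix()[:,1];print("yaw",np.degrees(np.arctan2(yv[1],yv[0])).round(2),"toolz",R0.as_matrix()[:,2].round(3))
    lp,lr=p0,R0
    for x,y,z,a in wps:
        a=np.radians(a);c,sn=np.cos(a),np.sin(a)
        R=Ro.from_matrix(np.array([[-sn,c,0],[c,sn,0],[0,0,-1]]));p=np.array([x,y,z]) # columns x,y,z fixed below
        M=np.array([[-sn,c,0.],[c,sn,0.],[0,0,-1.]]);R=Ro.from_matrix(M)
        d=R0.inv().apply(p-p0);r=(R0.inv()*R).as_rotvec()
        n=max(np.linalg.norm(p-lp)/.0625,np.degrees((lr.inv()*R).magnitude())/10.7)
        print([float(round(v,4)) for v in np.r_[d,r]],"rows>=",round(n,1));lp,lr=p,R
E
python3 - <<'E'
from h import *
plan((.40,.30,.23,30),(.5125,-.087,.2,3),(.5125,-.087,.072,3))
f=np.load("top0.npz");X,C=cloud("top",f["p"],f["d"])
E
```

```text
t 1.1 pos [0.2625 0.5395 0.2296] op 0.0928 gf 0.0 F [-0.5 -0.6  0.7]
yaw 64.06 toolz [-0. -0. -1.]
[-0.2285, -0.1552, -0.0004, -0.0001, -0.0, 0.5944] rows>= 4.4
[-0.4989, -0.454, 0.0296, -0.0001, 0.0, 1.0657] rows>= 6.5
[-0.4989, -0.454, 0.1576, -0.0001, 0.0, 1.0657] rows>= 2.0
```

>>> move_arm(
  deltas=[-0.05, -0.035, 0, 0, 0, 0.13, 1, -0.1, -0.07, 0, 0, 0, 0.27, 1, -0.15, -0.1, 0, 0, 0, 0.4, 1, -0.2, -0.15, 0, 0, 0, 0.53, 1, -0.25, -0.19, 0, 0, 0, 0.66, 1, -0.3, -0.235, 0, 0, 0, 0.79, 1, -0.35, -0.28, 0, 0, 0, 0.92, 1, -0.4, -0.33, 0, 0, 0, 1.0, 1, -0.44, -0.38, 0, 0, 0, 1.066, 1, -0.475, -0.42, 0.01, 0, 0, 1.066, 1, -0.499, -0.454, 0.02, 0, 0, 1.066, 1, -0.499, -0.454, 0.03, 0, 0, 1.066, 1],
  squeeze=12,
)

```text
t: 2.6
tool_pos: [0.5127, -0.0911, 0.1991]
orientation: [2.169, 2.272, -0.001]
force: [-0.8, 0.7, 0.4]
opening: 0.0925
gripper_force: 0.0
```

```bash
python3 - <<'E'
from h import *
plan((.5125,-.087,.2,3),(.5125,-.087,.072,3))
E
```

```text
t 2.6 pos [ 0.5127 -0.0911  0.1991] op 0.0925 gf 0.0 F [-0.8  0.7  0.4]
yaw 2.66 toolz [-0.    -0.001 -1.   ]
[0.0041, 0.0, -0.0009, -0.0002, 0.0009, -0.0059] rows>= 0.1
[0.0042, 0.0001, 0.1271, -0.0002, 0.0009, -0.0059] rows>= 2.0
```

>>> move_arm(
  deltas=[0, 0, 0.04, 0, 0, 0, 1, 0, 0, 0.08, 0, 0, 0, 1, 0, 0, 0.11, 0, 0, 0, 1, 0, 0, 0.127, 0, 0, 0, 1, 0, 0, 0.127, 0, 0, 0, 1, 0, 0, 0.127, 0, 0, 0, 0.6, 0, 0, 0.127, 0, 0, 0, 0.4, 0, 0, 0.127, 0, 0, 0, 0.2, 0, 0, 0.127, 0, 0, 0, 0.2, 0, 0, 0.127, 0, 0, 0, 0.2, 0, 0, 0.127, 0, 0, 0, 0.2, 0, 0, 0.127, 0, 0, 0, 0.2],
)

```text
t: 4.1
tool_pos: [0.5125, -0.087, 0.0726]
orientation: [-2.163, -2.278, 0.0]
force: [-0.5, 0.3, 0.1]
opening: 0.0376
gripper_force: 12.0
```

```bash
python3 - <<'E'
from h import *
plan((.5125,-.087,.22,3),(.579,-.3225,.22,-88.8),(.579,-.3225,.068,-88.8))
E
```

```text
t 4.1 pos [ 0.5125 -0.087   0.0726] op 0.0376 gf 12.0 F [-0.5  0.3  0.1]
yaw 2.98 toolz [-0. -0. -1.]
[0.0, -0.0001, -0.1474, -0.0001, 0.0, -0.0004] rows>= 2.4
[-0.2386, 0.0541, -0.1474, -0.0001, 0.0001, 1.6018] rows>= 8.6
[-0.2386, 0.0541, 0.0046, -0.0001, 0.0001, 1.6018] rows>= 2.4
```

>>> move_arm(
  deltas=[0, 0, -0.03, 0, 0, 0, 0.2, 0, 0, -0.08, 0, 0, 0, 0.2, 0, 0, -0.125, 0, 0, 0, 0.2, -0.025, 0.005, -0.147, 0, 0, 0.16, 0.2, -0.05, 0.01, -0.147, 0, 0, 0.33, 0.2, -0.08, 0.016, -0.147, 0, 0, 0.5, 0.2, -0.11, 0.023, -0.147, 0, 0, 0.67, 0.2, -0.14, 0.03, -0.147, 0, 0, 0.84, 0.2, -0.17, 0.037, -0.147, 0, 0, 1.02, 0.2, -0.2, 0.044, -0.147, 0, 0, 1.2, 0.2, -0.225, 0.05, -0.147, 0, 0, 1.37, 0.2, -0.2386, 0.0541, -0.147, 0, 0, 1.52, 0.2],
)

```text
t: 5.6
tool_pos: [0.5788, -0.3237, 0.2188]
orientation: [-3.137, -0.152, 0.002]
force: [0.0, -0.3, -1.2]
opening: 0.0376
gripper_force: 12.0
```

```bash
python3 - <<'E'
from h import *
plan((.579,-.3225,.22,-88.8),(.579,-.3225,.0668,-88.8))
E
```

```text
t 5.6 pos [ 0.5788 -0.3237  0.2188] op 0.0376 gf 12.0 F [ 0.  -0.3 -1.2]
yaw -84.47 toolz [-0.001  0.    -1.   ]
[0.0003, -0.0012, -0.0012, -0.0006, 0.001, 0.0756] rows>= 0.4
[0.0005, -0.0011, 0.152, -0.0006, 0.001, 0.0756] rows>= 2.5
```

>>> move_arm(
  deltas=[0, 0, 0.04, 0, 0, 0.07, 0.2, 0, 0, 0.085, 0, 0, 0.07, 0.2, 0, 0, 0.12, 0, 0, 0.07, 0.2, 0, 0, 0.14, 0, 0, 0.07, 0.2, 0, 0, 0.148, 0, 0, 0.07, 0.2, 0, 0, 0.1525, 0, 0, 0.07, 0.2, 0, 0, 0.1525, 0, 0, 0.07, 0.2, 0, 0, 0.1525, 0, 0, 0.07, 0.55, 0, 0, 0.1525, 0, 0, 0.07, 0.9, 0, 0, 0.1525, 0, 0, 0.07, 0.9, 0, 0, 0.1, 0, 0, 0.07, 0.9, 0, 0, 0.04, 0, 0, 0.07, 0.9],
)

```text
t: 7.1
tool_pos: [0.5779, -0.3218, 0.1793]
orientation: [-3.139, -0.051, 0.005]
force: [-0.2, -1.0, -0.1]
opening: 0.0819
gripper_force: 0.0
```

```bash
python3 - <<'E'
from h import *
plan((.579,-.3225,.22,-88),(.510,.0005,.2,3),(.510,.0005,.083,3))
E
```

```text
t 7.1 pos [ 0.5779 -0.3218  0.1793] op 0.0819 gf 0.0 F [-0.2 -1.  -0.1]
yaw -88.12 toolz [-0.003  0.002 -1.   ]
[0.0009, 0.0007, -0.0407, -0.002, 0.0028, -0.0022] rows>= 0.7
[-0.0574, -0.3244, -0.0199, -0.0038, 0.0006, -1.5904] rows>= 8.5
[-0.0571, -0.3241, 0.0971, -0.0038, 0.0006, -1.5904] rows>= 1.9
```

>>> move_arm(
  deltas=[0, -0.02, -0.03, 0, 0, -0.15, 1, -0.005, -0.05, -0.03, 0, 0, -0.32, 1, -0.01, -0.09, -0.03, 0, 0, -0.49, 1, -0.016, -0.13, -0.03, 0, 0, -0.66, 1, -0.023, -0.17, -0.03, 0, 0, -0.83, 1, -0.03, -0.21, -0.03, 0, 0, -1.0, 1, -0.038, -0.25, -0.03, 0, 0, -1.17, 1, -0.046, -0.285, -0.03, 0, 0, -1.34, 1, -0.053, -0.31, -0.02, 0, 0, -1.49, 1, -0.0574, -0.324, -0.02, 0, 0, -1.59, 1, -0.0574, -0.324, 0, 0, 0, -1.59, 1, -0.0574, -0.324, 0.03, 0, 0, -1.59, 1],
)

```text
t: 8.6
tool_pos: [0.5121, -0.0003, 0.1506]
orientation: [2.16, 2.277, 0.003]
force: [-0.4, -0.2, 0.1]
opening: 0.093
gripper_force: 0.0
```

```bash
python3 - <<'E'
from h import *
plan((.510,.0005,.2,3),(.510,.0005,.083,3))
E
```

```text
t 8.6 pos [ 5.121e-01 -3.000e-04  1.506e-01] op 0.093 gf 0.0 F [-0.4 -0.2  0.1]
yaw 3.02 toolz [ 0.003 -0.    -1.   ]
[0.0009, -0.0018, -0.0494, 0.0034, 0.0005, 0.0003] rows>= 0.8
[0.0009, -0.0022, 0.0676, 0.0034, 0.0005, 0.0003] rows>= 1.9
```

>>> move_arm(
  deltas=[0.001, -0.002, 0.02, 0.003, 0, 0, 1, 0.001, -0.002, 0.05, 0.003, 0, 0, 1, 0.001, -0.002, 0.0675, 0.003, 0, 0, 1, 0.001, -0.002, 0.0675, 0.003, 0, 0, 1, 0.001, -0.002, 0.0675, 0.003, 0, 0, 0.75, 0.001, -0.002, 0.0675, 0.003, 0, 0, 0.6, 0.001, -0.002, 0.0675, 0.003, 0, 0, 0.45, 0.001, -0.002, 0.0675, 0.003, 0, 0, 0.45, 0.001, -0.002, 0.0675, 0.003, 0, 0, 0.45, 0.001, -0.002, 0.0675, 0.003, 0, 0, 0.45],
  squeeze=18,
)

```text
t: 9.85
tool_pos: [0.5093, 0.0004, 0.0826]
orientation: [-2.162, -2.277, 0.003]
force: [-0.0, 0.6, 2.9]
opening: 0.0578
gripper_force: 18.0
```

```bash
python3 - <<'E'
from h import *
plan((.510,.0005,.22,3),(.4995,-.324,.22,-88.8),(.4995,-.324,.077,-88.8))
E
```

```text
t 9.85 pos [5.093e-01 4.000e-04 8.260e-02] op 0.0578 gf 18.0 F [-0.   0.6  2.9]
yaw 2.98 toolz [-0.002 -0.    -1.   ]
[0.0001, 0.0004, -0.1374, -0.0022, 0.0001, -0.0004] rows>= 2.2
[-0.3234, -0.027, -0.1374, -0.0016, 0.0018, 1.6019] rows>= 8.6
[-0.3234, -0.0267, 0.0056, -0.0016, 0.0018, 1.6019] rows>= 2.3
```

>>> move_arm(
  deltas=[0, 0, -0.03, 0, 0, 0, 0.45, 0, 0, -0.08, 0, 0, 0, 0.45, 0, 0, -0.125, 0, 0, 0, 0.45, -0.035, -0.003, -0.137, -0.001, 0, 0.16, 0.45, -0.075, -0.007, -0.137, -0.001, 0, 0.33, 0.45, -0.115, -0.011, -0.137, -0.001, 0, 0.5, 0.45, -0.155, -0.014, -0.137, -0.001, 0, 0.67, 0.45, -0.195, -0.017, -0.137, -0.001, 0, 0.84, 0.45, -0.235, -0.02, -0.137, -0.001, 0, 1.02, 0.45, -0.27, -0.023, -0.137, -0.001, 0, 1.2, 0.45, -0.305, -0.025, -0.137, -0.001, 0, 1.37, 0.45, -0.3234, -0.027, -0.137, -0.001, 0, 1.53, 0.45],
)

```text
t: 11.35
tool_pos: [0.4984, -0.3254, 0.2181]
orientation: [-3.138, -0.135, 0.006]
force: [0.4, -0.2, -2.2]
opening: 0.0576
gripper_force: 18.0
```

```bash
python3 - <<'E'
from h import *
plan((.4995,-.324,.22,-88.8),(.4995,-.324,.0762,-88.8))
E
```

```text
t 11.35 pos [ 0.4984 -0.3254  0.2181] op 0.0576 gf 18.0 F [ 0.4 -0.2 -2.2]
yaw -85.07 toolz [-0.004  0.    -1.   ]
[0.0012, -0.0013, -0.0019, -0.0003, 0.0039, 0.0651] rows>= 0.3
[0.0018, -0.0013, 0.1419, -0.0003, 0.0039, 0.0651] rows>= 2.3
```

>>> move_arm(
  deltas=[0.001, 0, 0.04, 0, 0.004, 0.065, 0.45, 0.001, 0, 0.08, 0, 0.004, 0.065, 0.45, 0.001, 0, 0.115, 0, 0.004, 0.065, 0.45, 0.001, 0, 0.133, 0, 0.004, 0.065, 0.45, 0.001, 0, 0.139, 0, 0.004, 0.065, 0.45, 0.001, 0, 0.142, 0, 0.004, 0.065, 0.45, 0.001, 0, 0.142, 0, 0.004, 0.065, 0.45, 0.001, 0, 0.142, 0, 0.004, 0.065, 0.7, 0.001, 0, 0.142, 0, 0.004, 0.065, 1, 0.001, 0, 0.142, 0, 0.004, 0.065, 1, 0.001, 0, 0.09, 0, 0.004, 0.065, 1, 0.001, 0, 0.03, 0, 0.004, 0.065, 1],
)

```text
t: 12.85
tool_pos: [0.4992, -0.3231, 0.189]
orientation: [-3.14, -0.044, 0.001]
force: [2.0, -0.7, 0.9]
opening: 0.0928
gripper_force: 0.0
```

```bash
python3 - <<'E'
from h import *
plan((.4995,-.324,.2,-88.8),(.5027,.088,.22,0),(.5027,.088,.077,0))
E
```

```text
t 12.85 pos [ 0.4992 -0.3231  0.189 ] op 0.0928 gf 0.0 F [ 2.  -0.7  0.9]
yaw -88.41 toolz [-0.001  0.002 -1.   ]
[0.0003, 0.0009, -0.011, -0.0016, 0.0009, 0.0069] rows>= 0.2
[0.0149, -0.4109, -0.0303, -0.002, -0.0005, -1.543] rows>= 8.3
[0.0151, -0.4107, 0.1127, -0.002, -0.0005, -1.543] rows>= 2.3
```

>>> move_arm(
  deltas=[0.001, -0.025, -0.02, 0, 0, -0.15, 1, 0.002, -0.065, -0.03, 0, 0, -0.32, 1, 0.004, -0.105, -0.03, 0, 0, -0.49, 1, 0.005, -0.15, -0.03, 0, 0, -0.66, 1, 0.007, -0.2, -0.03, 0, 0, -0.83, 1, 0.009, -0.25, -0.03, 0, 0, -1.0, 1, 0.011, -0.3, -0.03, 0, 0, -1.17, 1, 0.013, -0.345, -0.03, 0, 0, -1.34, 1, 0.014, -0.38, -0.02, 0, 0, -1.47, 1, 0.015, -0.402, -0.01, 0, 0, -1.543, 1, 0.015, -0.411, 0.01, 0, 0, -1.543, 1, 0.015, -0.411, 0.02, 0, 0, -1.543, 1],
)

```text
t: 14.35
tool_pos: [0.5031, 0.0879, 0.168]
orientation: [2.22, 2.222, -0.0]
force: [-0.1, 0.3, 0.0]
opening: 0.0932
gripper_force: 0.0
```

```bash
python3 - <<'E'
from h import *
plan((.5027,.088,.22,0),(.5027,.088,.077,0))
E
```

```text
t 14.35 pos [0.5031 0.0879 0.168 ] op 0.0932 gf 0.0 F [-0.1  0.3  0. ]
yaw 0.07 toolz [ 0.    -0.001 -1.   ]
[0.0001, -0.0004, -0.052, 0.0005, 0.0006, 0.0012] rows>= 0.8
[0.0001, -0.0005, 0.091, 0.0005, 0.0006, 0.0012] rows>= 2.3
```

>>> move_arm(
  deltas=[0, 0, 0.03, 0, 0, 0, 1, 0, 0, 0.065, 0, 0, 0, 1, 0, 0, 0.085, 0, 0, 0, 1, 0, 0, 0.091, 0, 0, 0, 1, 0, 0, 0.091, 0, 0, 0, 0.75, 0, 0, 0.091, 0, 0, 0, 0.55, 0, 0, 0.091, 0, 0, 0, 0.4, 0, 0, 0.091, 0, 0, 0, 0.3, 0, 0, 0.091, 0, 0, 0, 0.3, 0, 0, 0.091, 0, 0, 0, 0.3, 0, 0, 0.091, 0, 0, 0, 0.3],
)

```text
t: 15.72
tool_pos: [0.5039, 0.0873, 0.0781]
orientation: [2.22, 2.22, 0.001]
force: [-0.3, -0.0, 2.3]
opening: 0.0444
gripper_force: 17.9
```

```bash
python3 - <<'E'
from h import *
plan((.5027,.088,.22,0),(.4195,-.3255,.22,-88.8),(.4195,-.3255,.07,-88.8))
E
```

```text
t 15.72 pos [0.5039 0.0873 0.0781] op 0.0444 gf 17.9 F [-0.3 -0.   2.3]
yaw 0.0 toolz [ 0.002 -0.    -1.   ]
[0.0006, -0.0009, -0.1419, 0.0016, 0.0005, 0.0] rows>= 2.3
[-0.4129, -0.0842, -0.1418, 0.0016, -0.0008, 1.5499] rows>= 8.3
[-0.4128, -0.0844, 0.0082, 0.0016, -0.0008, 1.5499] rows>= 2.4
```

>>> move_arm(
  deltas=[0, 0, -0.03, 0, 0, 0, 0.3, 0, 0, -0.08, 0, 0, 0, 0.3, 0, 0, -0.125, 0, 0, 0, 0.3, -0.045, -0.009, -0.141, 0, 0, 0.16, 0.3, -0.095, -0.019, -0.141, 0, 0, 0.33, 0.3, -0.145, -0.03, -0.141, 0, 0, 0.5, 0.3, -0.195, -0.04, -0.141, 0, 0, 0.67, 0.3, -0.245, -0.05, -0.141, 0, 0, 0.84, 0.3, -0.295, -0.06, -0.141, 0, 0, 1.02, 0.3, -0.345, -0.07, -0.141, 0, 0, 1.2, 0.3, -0.39, -0.08, -0.141, 0, 0, 1.37, 0.3, -0.413, -0.0842, -0.141, 0, 0, 1.52, 0.3],
)

```text
t: 17.23
tool_pos: [0.4183, -0.3277, 0.2184]
orientation: [3.141, 0.068, 0.001]
force: [0.2, 0.7, -2.4]
opening: 0.0441
gripper_force: 18.0
```

```bash
python3 - <<'E'
from h import *
plan((.4195,-.3255,.22,-88.8),(.4195,-.3255,.0718,-88.8))
E
```

```text
t 17.23 pos [ 0.4183 -0.3277  0.2184] op 0.0441 gf 18.0 F [ 0.2  0.7 -2.4]
yaw -87.52 toolz [ 0.001 -0.    -1.   ]
[0.0013, -0.0021, -0.0016, 0.0002, -0.0008, 0.0224] rows>= 0.1
[0.0012, -0.0022, 0.1466, 0.0002, -0.0008, 0.0224] rows>= 2.4
```

>>> move_arm(
  deltas=[0.001, -0.001, 0.04, 0, 0, 0.022, 0.3, 0.001, -0.001, 0.085, 0, 0, 0.022, 0.3, 0.001, -0.001, 0.12, 0, 0, 0.022, 0.3, 0.001, -0.001, 0.138, 0, 0, 0.022, 0.3, 0.001, -0.001, 0.144, 0, 0, 0.022, 0.3, 0.001, -0.001, 0.147, 0, 0, 0.022, 0.3, 0.001, -0.001, 0.147, 0, 0, 0.022, 0.3, 0.001, -0.001, 0.147, 0, 0, 0.022, 0.6, 0.001, -0.001, 0.147, 0, 0, 0.022, 0.9, 0.001, -0.001, 0.147, 0, 0, 0.022, 0.9, 0.001, -0.001, 0.09, 0, 0, 0.022, 0.9, 0.001, -0.001, 0.03, 0, 0, 0.022, 0.9],
)

```text
t: 18.73
tool_pos: [0.4197, -0.3239, 0.1895]
orientation: [-3.14, -0.045, 0.0]
force: [0.6, -0.5, 0.5]
opening: 0.0831
gripper_force: 0.0
```

```bash
python3 - <<'E'
from h import *
for c in("top","side"):
    p,d=robot.read_camera(c);cv2.imwrite(f"pics/{c}1.png",p[:,:,::-1]);np.savez(f"{c}1.npz",p=p,d=d);X,C=cloud(c,p,d);print(c)
    hsv=cv2.cvtColor(C.astype(np.uint8)[None],cv2.COLOR_RGB2HSV)[0];print(robot.recognise(c,"foot_mid")[:1])
    def show(n,*b,m=None):
        k=box(X,*b)
        if m is not None:k&=m
        if k.sum()>5:print(n,k.sum(),"cen",X[k].mean(0).round(4),"rect",*rect(X[k]),"mid",((np.percentile(X[k],1,0)+np.percentile(X[k],99,0))/2).round(4))
    dark=C.max(1)<95
    show("sq",.46,.545,.045,.135,.005,.02,m=dark)
    show("large",.465,.552,-.045,.045,.005,.02,m=dark)
    show("small",.47,.547,-.13,-.05,.005,.02,m=dark)
    k=box(X,.54,.6,-.016,.016,.038,.06);y=X[k];print("foot plain mid-x",(y[:,0].min()+y[:,0].max())/2,np.median(y[:,0]),"ztop",y[:,2].max(),len(y),"w",np.ptp(y[:,0]))
    k=box(X,.54,.6,-.1,.1,.030,.06);y=X[k];k=np.abs(y[:,0]-.567)<.0115;y=y[k]
    print("foot ends",np.percentile(y[:,1],[.5,99.5]),"fit dx/dy",np.polyfit(y[:,1],y[:,0],1))
    show("jar",.45,.55,-.37,-.28,.088,.1)
    show("tincap",.38,.46,-.37,-.28,.1,.11)
    show("tintop",.38,.46,-.37,-.28,.09,.1)
    show("bottle",.53,.63,-.37,-.28,.07,.12)
    k=box(X,.40,.58,.28,.37,.025,.05)
    for lo,hi in((.40,.49),(.49,.58)):
        q=X[k&(X[:,0]>lo)&(X[:,0]<hi)];print("rest",len(q),*rect(q))
E
```

```text
top
[{'uv': [282.2, 253.2], 'confidence': 0.78}]
foot plain mid-x 0.5670675800671132 0.5659955372250687 ztop 0.04978863000035385 154 w 0.021665045646886427
foot ends [-0.06986373  0.06885814] fit dx/dy [-0.02991625  0.56607121]
jar 759 cen [ 0.5027 -0.3251  0.0951] rect [ 502.9 -326.5] [58.3 54.4] 87.2 mid [ 0.5029 -0.3255  0.0941]
bottle 377 cen [ 0.5793 -0.319   0.0961] rect [ 565.3 -321.4] [36.9 70.9] 83.9 mid [ 0.5651 -0.3229  0.0939]
rest 122 [448.3 326.3] [46.8 10.3] 87.2
rest 122 [532.4 323.7] [47.3 12. ] 88.9
side
[{'uv': [249.9, 222.0], 'confidence': 0.88}]
sq 18 cen [0.4988 0.1017 0.0108] rect [512.9  86. ] [24.3 61.5] 52.2 mid [0.5154 0.0957 0.0099]
large 76 cen [0.5309 0.0074 0.011 ] rect [519.9  12.9] [65.9 60.4] 3.7 mid [0.5207 0.0139 0.0105]
foot plain mid-x 0.567302821049694 0.5657819894959748 ztop 0.047843916543194365 110 w 0.020245580730155477
foot ends [-0.07188277  0.06790914] fit dx/dy [-0.04035726  0.56552335]
jar 1448 cen [ 0.503  -0.3292  0.0943] rect [ 503.3 -327.5] [57.2 56.9] 85.6 mid [ 0.5033 -0.3281  0.0932]
tintop 75 cen [ 0.426  -0.3488  0.0935] rect [ 426.5 -348.7] [42.1  1.8] 1.7 mid [ 0.4266 -0.3487  0.0934]
bottle 716 cen [ 0.5783 -0.3304  0.0949] rect [ 565.4 -326.3] [71.1 37. ] 2.5 mid [ 0.5651 -0.3261  0.0931]
rest 0 [0. 0.] [0. 0.] 0.0
rest 54 [533.2 322.2] [47.1 11.6] 87.1
```

View pics/top1.png

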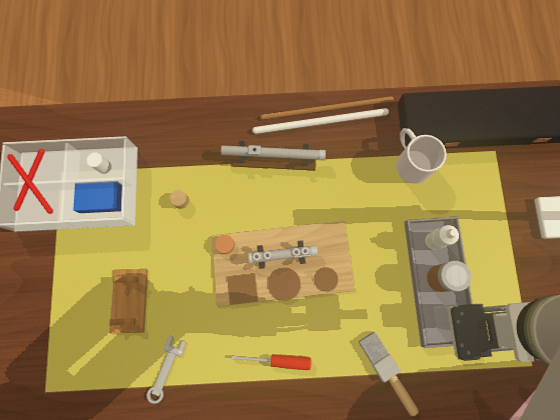

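```bash
python3 - <<'E'
from h import *
for c in("top","side"):
    f=np.load(f"{c}1.npz");X,C=cloud(c,f["p"],f["d"]);print(c)
    V=C.max(1)
    for n,b in(("sq",(.46,.545,.045,.135)),("large",(.465,.5445,-.045,.045)),("small",(.47,.5445,-.13,-.05))):
        k=box(X,*b,.002,.022);t,_=cv2.threshold(V[k].astype(np.uint8),0,255,cv2.THRESH_OTSU);q=X[k&(V<=t)]
        print(n,t,len(q),"cen",q.mean(0).round(4),"rect",*rect(q))
    print()
    f=np.load(f"{c}1.npz");k=box(X,.42,.7,-.2,.2,.0055,.0105)&(C[:,0]>C[:,2]*1.3)
    for y in(-.1,-.05,.05,.1):
        q=X[k&(abs(X[:,1]-y)<.004)];print(y,np.percentile(q[:,0],[1,99]).round(4))
from h import plan
plan((.42,-.324,.22,-88.8),(.567,-.001,.2,3.2),(.567,-.001,.028,3.2))
E
```

```text
top
sq 168.0 986 cen [0.4987 0.0915 0.0108] rect [503.7  90.2] [89.2 81.3] 89.6
large 171.0 931 cen [0.5057 0.0022 0.0112] rect [ 5.037e+02 -3.000e-01] [87.8 76.5] 89.4
small 175.0 528 cen [ 0.5094 -0.0853  0.0108] rect [498.8 -80.9] [69.8 73.5] 28.2

-0.1 [0.4854 0.6334]
-0.05 [0.4818 0.6294]
0.05 [0.4765 0.6238]
0.1 [0.4824 0.6198]
side
sq 136.0 336 cen [0.5133 0.0866 0.0107] rect [518.3  95. ] [50.1 73.3] 3.9
large 135.0 547 cen [ 0.5139 -0.0028  0.0107] rect [515.6  -6.9] [86.5 52. ] 79.7
small 141.0 506 cen [ 0.5102 -0.0875  0.0104] rect [505.1 -88.5] [62.9 62. ] 75.6

-0.1 [0.4871 0.6325]
-0.05 [0.4834 0.6286]
0.05 [0.4973 0.624 ]
0.1 [0.5009 0.6202]
t 18.93 pos [ 0.4214 -0.3255  0.191 ] op 0.0833 gf 0.0 F [-1.2  0.3 -1.6]
yaw -88.35 toolz [ 0.005 -0.003 -1.   ]
[-0.0012, -0.0014, -0.029, 0.0034, -0.0045, 0.0078] rows>= 0.5
[0.1549, -0.3201, -0.0094, 0.0062, -0.0008, -1.5979] rows>= 8.6
[0.1542, -0.3207, 0.1626, 0.0062, -0.0008, -1.5979] rows>= 2.8
```

>>> move_arm(
  deltas=[0.01, -0.025, -0.01, 0.003, -0.002, -0.15, 0.6, 0.025, -0.06, -0.01, 0.006, 0, -0.32, 0.6, 0.045, -0.1, -0.01, 0.006, 0, -0.49, 0.6, 0.065, -0.14, -0.01, 0.006, 0, -0.66, 0.6, 0.085, -0.18, -0.01, 0.006, 0, -0.83, 0.6, 0.105, -0.22, -0.01, 0.006, 0, -1.0, 0.6, 0.125, -0.26, -0.01, 0.006, 0, -1.17, 0.6, 0.14, -0.29, -0.01, 0.006, 0, -1.34, 0.6, 0.15, -0.31, -0.01, 0.006, 0, -1.5, 0.6, 0.155, -0.32, 0, 0.006, -0.001, -1.6, 0.6, 0.1549, -0.32, 0.03, 0.006, -0.001, -1.605, 0.6, 0.1549, -0.32, 0.06, 0.006, -0.001, -1.605, 0.6],
)

```text
t: 20.42
tool_pos: [0.565, 0.0001, 0.1262]
orientation: [-2.145, -2.287, 0.003]
force: [0.5, 0.5, -0.7]
opening: 0.0559
gripper_force: 0.0
```

>>> move_arm(
  deltas=[0, 0, 0, 0, 0, 0, 0.6, 0, 0, 0, 0, 0, 0, 0.6],
)

```text
t: 20.68
tool_pos: [0.566, -0.0003, 0.1291]
orientation: [-2.147, -2.287, 0.001]
force: [0.4, 0.0, -0.1]
opening: 0.056
gripper_force: 0.0
```

```bash
python3 - <<'E'
from h import *
plan((.567,-.001,.08,3.5),(.567,-.001,.029,3.5))
E
```

```text
t 20.68 pos [ 5.660e-01 -3.000e-04  1.291e-01] op 0.056 gf 0.0 F [ 0.4  0.  -0.1]
yaw 3.6 toolz [-0.004  0.003 -1.   ]
[-0.0009, 0.0012, 0.0491, -0.0036, -0.0027, 0.0018] rows>= 0.8
[-0.001, 0.0014, 0.1001, -0.0036, -0.0027, 0.0018] rows>= 0.8
```

>>> move_arm(
  deltas=[-0.001, 0.0013, 0.04, -0.0036, -0.0027, 0, 0.6, -0.001, 0.0013, 0.075, -0.0036, -0.0027, 0, 0.6, -0.001, 0.0013, 0.095, -0.0036, -0.0027, 0, 0.6, -0.001, 0.0013, 0.1, -0.0036, -0.0027, 0, 0.6, -0.001, 0.0013, 0.1, -0.0036, -0.0027, 0, 0.6, -0.001, 0.0013, 0.1, -0.0036, -0.0027, 0, 0.4, -0.001, 0.0013, 0.1, -0.0036, -0.0027, 0, 0.25, -0.001, 0.0013, 0.1, -0.0036, -0.0027, 0, 0.15, -0.001, 0.0013, 0.1, -0.0036, -0.0027, 0, 0.1, -0.001, 0.0013, 0.1, -0.0036, -0.0027, 0, 0.1, -0.001, 0.0013, 0.1, -0.0036, -0.0027, 0, 0.1, -0.001, 0.0013, 0.1, -0.0036, -0.0027, 0, 0.1],
  squeeze=12,
)

```text
t: 22.18
tool_pos: [0.5673, -0.001, 0.0293]
orientation: [2.15, 2.29, 0.001]
force: [-1.9, -0.1, 3.0]
opening: 0.0208
gripper_force: 12.0
```

```bash
python3 - <<'E'
from h import *
plan((.567,-.001,.16,3.5),(.491,.324,.16,88),(.491,.324,.06,88))
E
```

```text
t 22.18 pos [ 0.5673 -0.001   0.0293] op 0.0208 gf 12.0 F [-1.9 -0.1  3. ]
yaw 3.61 toolz [ 0.001 -0.    -1.   ]
[-0.0, -0.0002, -0.1307, 0.0008, 0.0001, 0.0019] rows>= 2.1
[0.3291, -0.0555, -0.1308, 0.0006, 0.0007, -1.4729] rows>= 7.9
[0.3291, -0.0556, -0.0308, 0.0006, 0.0007, -1.4729] rows>= 1.6
```

>>> move_arm(
  deltas=[0, 0, -0.02, 0, 0, 0, 0.1, 0, 0, -0.06, 0, 0, 0, 0.1, 0, 0, -0.105, 0, 0, 0, 0.1, 0.025, -0.004, -0.13, 0, 0, -0.14, 0.1, 0.065, -0.01, -0.13, 0, 0, -0.31, 0.1, 0.105, -0.017, -0.13, 0, 0, -0.48, 0.1, 0.15, -0.025, -0.13, 0, 0, -0.65, 0.1, 0.195, -0.033, -0.13, 0, 0, -0.82, 0.1, 0.24, -0.041, -0.13, 0, 0, -1.0, 0.1, 0.28, -0.048, -0.13, 0, 0, -1.18, 0.1, 0.31, -0.053, -0.13, 0, 0, -1.35, 0.1, 0.329, -0.0555, -0.13, 0, 0, -1.473, 0.1],
)

```text
t: 23.68
tool_pos: [0.4904, 0.3255, 0.1602]
orientation: [0.045, 3.14, 0.001]
force: [1.0, -0.3, -0.9]
opening: 0.0207
gripper_force: 12.0
```

>>> move_arm(
  deltas=[0, 0, 0.02, 0, 0, 0, 0.1, 0, 0, 0.02, 0, 0, 0, 0.1, 0, 0, 0.02, 0, 0, 0, 0.1],
)

```text
t: 24.05
tool_pos: [0.491, 0.3227, 0.1386]
orientation: [-0.059, -3.141, 0.001]
force: [-0.3, 0.5, -0.8]
opening: 0.0204
gripper_force: 12.0
```

```bash
python3 - <<'E'
from h import *
plan((.491,.324,.08,88),(.491,.324,.03,88))
for c in("top","side"):
    p,d=robot.read_camera(c);X,C=cloud(c,p,d);np.savez(f"{c}2.npz",p=p,d=d)
    o=((p[90:390,40:340,::-1] if c=="top" else p[60:360,60:360,::-1]));cv2.imwrite(f"pics/{c}2.png",cv2.resize(o,(600,600),interpolation=cv2.INTER_CUBIC))
    k=box(X,.39,.6,.29,.36,.025,.050)
    for lo,hi in((.43,.47),(.51,.555)):
        q=X[k&(X[:,0]>lo)&(X[:,0]<hi)]
        if len(q)>5:print("rest",len(q),*rect(q))
    q=X[box(X,.39,.6,.29,.36,.13,.19)&(C.max(1)>0)];print("tubeish",len(q),np.percentile(q[:,0],[1,99]) if len(q) else 0)
E
```

```text
t 24.05 pos [0.491  0.3227 0.1386] op 0.0204 gf 12.0 F [-0.3  0.5 -0.8]
yaw 87.85 toolz [-0.    -0.001 -1.   ]
[0.0, 0.0013, 0.0586, -0.0009, -0.0002, -0.0026] rows>= 0.9
[0.0, 0.0014, 0.1086, -0.0009, -0.0002, -0.0026] rows>= 0.8
rest 53 [446.9 326.5] [45.8  8. ] 84.8
rest 13 [536.6 343.3] [8.5 4.3] 89.1
tubeish 531 [0.41954917 0.55809343]
rest 59 [449.6 324.8] [46.6 12. ] 87.9
rest 53 [533.4 321.5] [44.5 11.7] 88.0
tubeish 718 [0.42156156 0.55831998]
```

View pics/top2.png

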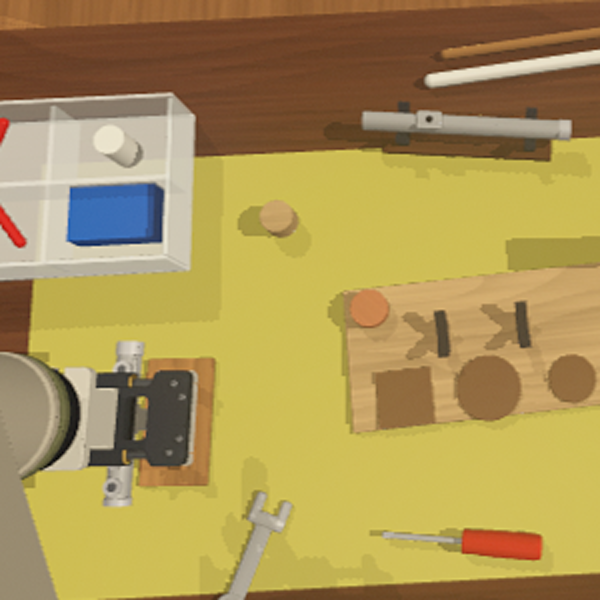

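>>> move_arm(
  deltas=[-0.0015, 0.0005, 0.03, 0, 0, 0, 0.1, -0.0015, 0.0005, 0.06, 0, 0, 0, 0.1, -0.0015, 0.0005, 0.082, 0, 0, 0, 0.1, -0.0015, 0.0005, 0.092, 0, 0, 0, 0.1, -0.0015, 0.0005, 0.092, 0, 0, 0, 0.1, -0.0015, 0.0005, 0.092, 0, 0, 0, 0.1],
)

```text
t: 24.9
tool_pos: [0.4936, 0.3247, 0.0485]
orientation: [0.055, 3.138, 0.002]
force: [0.1, 0.5, -2.0]
opening: 0.0204
gripper_force: 12.0
```

```bash
python3 - <<'E'
from h import *
plan((.4925,.324,.04,88),(.4925,.324,.0293,88))
E
```

```text
t 24.9 pos [0.4936 0.3247 0.0485] op 0.0204 gf 12.0 F [ 0.1  0.5 -2. ]
yaw 87.99 toolz [ 0.003  0.001 -1.   ]
[0.0011, -0.0007, 0.0085, 0.0011, 0.0026, -0.0002] rows>= 0.1
[0.0011, -0.0008, 0.0192, 0.0011, 0.0026, -0.0002] rows>= 0.2
```

>>> move_arm(
  deltas=[0.001, -0.0007, 0.004, 0, 0.002, 0, 0.1, 0.001, -0.0007, 0.008, 0, 0.002, 0, 0.1, 0.001, -0.0007, 0.012, 0, 0.002, 0, 0.1, 0.001, -0.0007, 0.015, 0, 0.002, 0, 0.1, 0.001, -0.0007, 0.017, 0, 0.002, 0, 0.1, 0.001, -0.0007, 0.0185, 0, 0.002, 0, 0.1, 0.001, -0.0007, 0.0185, 0, 0.002, 0, 0.1, 0.001, -0.0007, 0.0185, 0, 0.002, 0, 0.1],
)

```text
t: 25.9
tool_pos: [0.4925, 0.3255, 0.0305]
orientation: [0.054, 3.14, 0.005]
force: [-2.9, 4.7, 8.8]
opening: 0.0206
gripper_force: 12.0
```

```bash
python3 - <<'E'
from h import *
plan((.4925,.324,.0293,88))
p,d=robot.read_camera("side");np.savez("side3.npz",p=p,d=d);cv2.imwrite("pics/side3.png",cv2.resize(p[110:200,130:250,::-1],(800,600),interpolation=cv2.INTER_CUBIC))
E
```

```text
t 25.9 pos [0.4925 0.3255 0.0305] op 0.0206 gf 12.0 F [-2.9  4.7  8.8]
yaw 88.03 toolz [ 0.001  0.003 -1.   ]
[-0.0, -0.0015, 0.0012, 0.0031, 0.001, 0.0005] rows>= 0.0
```

View pics/side3.png

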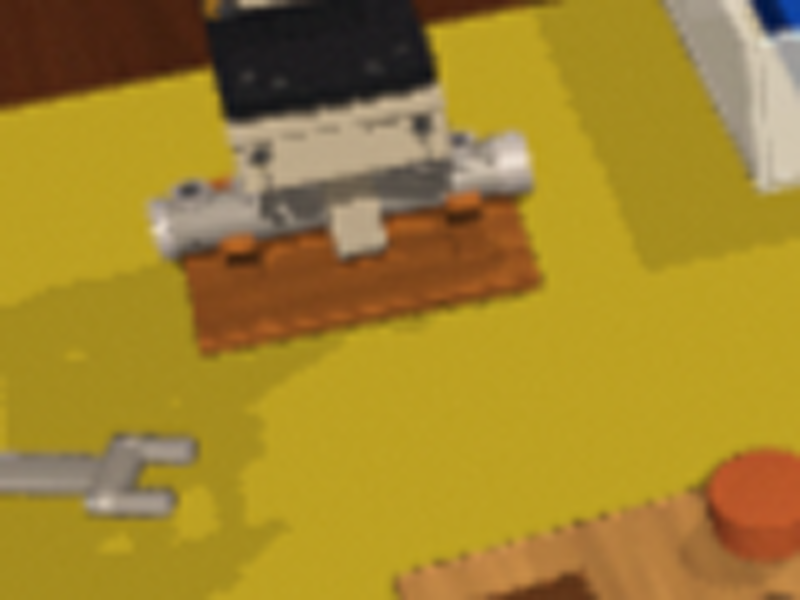

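```bash
python3 - <<'E'
from h import *
def go(n,X,C):
    u=np.array([np.cos(np.radians(-2)),np.sin(np.radians(-2))]);o=np.array([.491,.324])
    s=(X[:,:2]-o)@u;w=(X[:,:2]-o)@[-u[1],u[0]]
    k=(np.abs(w)<.03)&(np.abs(s)<.1)
    t=k&(np.abs(w)<.012)&(X[:,2]>.03)&(X[:,2]<.055)&(C.max(1)-C.min(1)<60);print(n,"tube s",np.percentile(s[t],[.5,99.5]).round(4),t.sum())
    sat=(C[:,0]-C[:,2]>70)
    b=(np.abs(w)<.045)&(np.abs(s)<.08)&sat&(X[:,2]>.005)&(X[:,2]<.011)&(C[:,0]>1.55*C[:,1]);print(" base",b.sum(),np.percentile(s[b],[.5,99.5]).round(4),np.percentile(w[b],[.5,99.5]).round(4))
    for lo,hi in((-.065,-.02),(.02,.065)):
        r=k&(s>lo)&(s<hi)&(X[:,2]>.025)&(X[:,2]<.045)&sat;print(" rest",r.sum(),np.percentile(s[r],[1,99]).round(4) if r.any() else 0)
f=np.load("side3.npz");go("side",*cloud("side",f["p"],f["d"]))
go("top",*look("top"))
f=np.load("top0.npz");go("top0",*cloud("top",f["p"],f["d"]))
f=np.load("side0.npz");go("side0",*cloud("side",f["p"],f["d"]))
E
```

```text
side tube s [-0.0685  0.0688] 350
 base 508 [-0.063   0.0631] [-0.0355  0.0221]
 rest 20 [-0.0474 -0.0355]
 rest 15 [0.0366 0.0472]
top tube s [-0.0699  0.0683] 359Traceback (most recent call last):
  File "<stdin>", line 12, in <module>
  File "<stdin>", line 8, in go
    return _quantile_unchecked(
        a, q, axis, out, overwrite_input, method, keepdims, weights)
    return _ureduce(a,
                    func=_quantile_ureduce_func,
    ...<5 lines>...
                    overwrite_input=overwrite_input,
                    method=method)
    r = func(a, **kwargs)
    result = _quantile(arr,
                       quantiles=q,
    ...<2 lines>...
                       out=out,
                       weights=wgt)
    slices_having_nans = np.isnan(arr[-1, ...])
                                  ~~~^^^^^^^^^
IndexError: index -1 is out of bounds for axis 0 with size 0
```

>>> move_arm(
  deltas=[0, 0.001, 0, 0, 0, 0, 0.1, 0, 0.001, 0.001, 0, 0, 0, 0.1, 0, 0.001, 0.001, 0, 0, 0, 0.25, 0, 0.001, 0.001, 0, 0, 0, 0.4, 0, 0.001, 0.001, 0, 0, 0, 0.6, 0, 0.001, 0.001, 0, 0, 0, 0.6, 0, 0.001, -0.02, 0, 0, 0, 0.6, 0, 0.001, -0.06, 0, 0, 0, 0.6, 0, 0.001, -0.11, 0, 0, 0, 0.6, 0, -0.05, -0.14, 0, 0, 0.17, 0.6, 0, -0.1, -0.15, 0, 0, 0.34, 0.6, 0, -0.13, -0.15, 0, 0, 0.5, 0.6],
)

```text
t: 27.5
tool_pos: [0.4883, 0.1921, 0.182]
orientation: [0.839, 3.024, 0.003]
force: [-0.1, -0.1, 0.2]
opening: 0.0561
gripper_force: 0.0
```

```bash
python3 - <<'E'
from h import *
P=None
for c in("top","side"):
    p,d=robot.read_camera(c);np.savez(f"{c}4.npz",p=p,d=d);X,C=cloud(c,p,d)
    o=p[190:360,80:350,::-1] if c=="top" else p[110:330,130:330,::-1];o=cv2.resize(o,None,fx=400/o.shape[0],fy=400/o.shape[0]);P=o if P is None else np.hstack([P,o])
cv2.imwrite("pics/both4.png",cv2.resize(P,(800,int(P.shape[0]*800/P.shape[1]))))
# coasters: segment in image by colour, from the top picture without arm shadow (top2), else now
for tag in("2","4"):
  for c in("top","side"):
    f=np.load(f"{c}{tag}.npz");X,C=cloud(c,f["p"],f["d"]);V=C[:,0]
    for n,b in(("sq",(.503,.089)),("large",(.5083,.0005)),("small",(.513,-.0875))):
        k=box(X,b[0]-.055,.5435,b[1]-.05,b[1]+.05,.009,.015)
        k=box(X,b[0]-.042,b[0]+.042,b[1]-.042,b[1]+.042,.0,.02)&(V<150);q=X[k]
        # largest compact blob: keep points whose normalised colour is brown
        m=(q[:,0]-b[0])**2+(q[:,1]-b[1])**2<.042**2;q=q[m]
        if len(q)>20:print(c+tag,n,len(q),"cen",q.mean(0).round(4),"rect",*rect(q))
plan((.5,.2,.2,88))
E
```

```text
top2 sq 758 cen [0.5017 0.0889 0.0118] rect [507.   89.3] [69.  57.7] 3.3
top2 large 812 cen [0.5074 0.0018 0.0118] rect [508.2   1.7] [65.  64.1] 87.1
top2 small 422 cen [ 0.5124 -0.0856  0.0118] rect [512.7 -85.6] [46.1 45.5] 87.1
side2 sq 566 cen [0.5026 0.0851 0.0103] rect [508.3  90.1] [70.8 67.1] 3.2
side2 large 708 cen [ 0.5079 -0.0018  0.0106] rect [507.3   1.2] [73. 72.] 27.7
side2 small 495 cen [ 0.5117 -0.0893  0.0104] rect [510.2 -87.2] [54.9 57. ] 2.0
top4 sq 683 cen [0.5027 0.0899 0.0117] rect [506.9  89.8] [68.6 57.9] 5.1
top4 large 521 cen [0.5142 0.0045 0.0117] rect [507.    1.8] [64.9 61.8] 87.5
top4 small 213 cen [ 0.5186 -0.0834  0.0118] rect [512.8 -85.7] [45.9 45.6] 86.8
side4 sq 560 cen [0.5024 0.0852 0.0104] rect [507.8  88.4] [71.  65.1] 4.8
side4 large 705 cen [ 0.5076 -0.0017  0.0106] rect [510.8   2.1] [72.6 72.4] 12.8
side4 small 497 cen [ 0.5118 -0.0893  0.0105] rect [510.6 -86.9] [54.1 56.5] 2.8
t 27.6 pos [0.4879 0.1914 0.1807] op 0.056 gf 0.0 F [0.7 1.  0.3]
yaw 59.01 toolz [ 0.001 -0.    -1.   ]
[-0.006, 0.0136, -0.0193, 0.0002, 0.0013, -0.506] rows>= 2.7
```

View pics/both4.png

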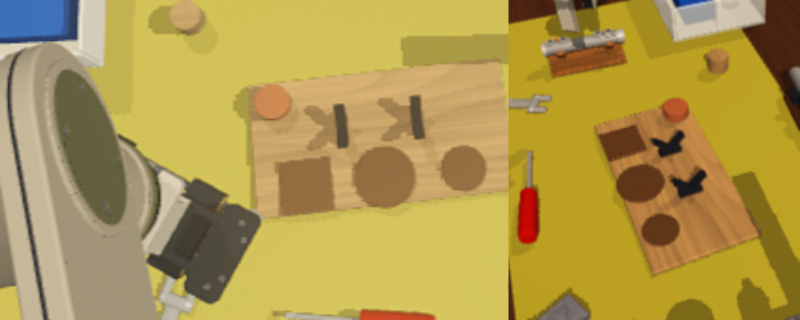

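```bash
python3 - <<'E'
from h import *
for c in("top","side"):
    f=np.load(f"{c}4.npz");X,C=cloud(c,f["p"],f["d"])
    for n,b in(("jar top",(.45,.545,-.38,-.27,.092,.1)),("tin top",(.38,.46,-.38,-.27,.092,.1)),("tin cap",(.38,.46,-.38,-.27,.1005,.11)),("spout",(.53,.63,-.38,-.27,.104,.12)),("shoulder",(.53,.63,-.38,-.27,.075,.095))):
        q=X[box(X,*b)]
        if len(q)>8:print(c,n,len(q),"z",np.median(q[:,2]).round(4),"rect",*rect(q))
    q=X[box(X,.39,.6,.29,.36,.033,.055)&(C.max(1)-C.min(1)<60)];print("foot",len(q),*rect(q))
plan((.5785,-.323,.2,3),(.5785,-.323,.066,-88.8))
E
```

```text
top jar top 723 z 0.0953 rect [ 503. -326.] [57.2 54.5] 87.4
top tin top 452 z 0.0968 rect [ 425.7 -325.9] [44.3 44.2] 0.5
top tin cap 131 z 0.1048 rect [ 426.2 -324.7] [25.  19.6] 86.3
top spout 66 z 0.113 rect [ 582.8 -322.4] [13.4 15.7] 86.1
top shoulder 134 z 0.0917 rect [ 565.3 -321.5] [36.5 70.4] 83.9
foot 0 [0. 0.] [0. 0.] 0.0
side jar top 1385 z 0.0945 rect [ 503.5 -327. ] [57.1 56.5] 84.4
side tin top 908 z 0.0961 rect [ 426.1 -327.4] [44.  44.6] 1.5
side tin cap 251 z 0.1044 rect [ 425.8 -327.3] [22.1 20.8] 76.1
side spout 116 z 0.1128 rect [ 581.6 -326.2] [13.7 15.4] 30.7
side shoulder 306 z 0.092 rect [ 565.7 -329.2] [72.2 36.7] 13.5
foot 450 [490.8 322.3] [138.5  34.4] 3.3
t 27.6 pos [0.4879 0.1914 0.1807] op 0.056 gf 0.0 F [0.7 1.  0.3]
yaw 59.01 toolz [ 0.001 -0.    -1.   ]
[-0.3426, -0.3943, -0.0191, 0.0011, 0.0008, 0.9775] rows>= 8.4
[-0.3424, -0.3944, 0.1149, 0.0017, -0.0003, 2.5797] rows>= 8.6
```

```bash
python3 - <<'E'
from h import *
plan((.5815,-.3235,.2,91.2),(.5815,-.3235,.066,91.2))
E
```

```text
t 27.6 pos [0.4879 0.1914 0.1807] op 0.056 gf 0.0 F [0.7 1.  0.3]
yaw 59.01 toolz [ 0.001 -0.    -1.   ]
[-0.3454, -0.3932, -0.0191, 0.0002, 0.0013, -0.5619] rows>= 8.4
[-0.3452, -0.3932, 0.1149, 0.0002, 0.0013, -0.5619] rows>= 2.1
```

>>> move_arm(
  deltas=[-0.02, -0.02, -0.019, 0, 0, -0.05, 0.6, -0.05, -0.055, -0.019, 0, 0, -0.12, 0.8, -0.085, -0.095, -0.019, 0, 0, -0.19, 0.9, -0.12, -0.135, -0.019, 0, 0, -0.26, 0.9, -0.155, -0.175, -0.019, 0, 0, -0.33, 0.9, -0.19, -0.215, -0.019, 0, 0, -0.4, 0.9, -0.225, -0.255, -0.019, 0, 0, -0.45, 0.9, -0.26, -0.295, -0.019, 0, 0, -0.5, 0.9, -0.295, -0.335, -0.019, 0, 0, -0.55, 0.9, -0.325, -0.37, -0.01, 0, 0, -0.562, 0.9, -0.3454, -0.3932, 0, 0, 0, -0.562, 0.9, -0.3454, -0.3932, 0.02, 0, 0, -0.562, 0.9],
)

```text
t: 29.1
tool_pos: [0.5852, -0.3225, 0.1594]
orientation: [-0.043, 3.14, -0.002]
force: [0.3, -0.1, -0.1]
opening: 0.0835
gripper_force: 0.0
```

>>> move_arm(
  deltas=[0, 0, 0, 0, 0, 0, 0.9, 0, 0, 0, 0, 0, 0, 0.9],
)

```text
t: 29.35
tool_pos: [0.5844, -0.3191, 0.1589]
orientation: [0.046, -3.14, -0.001]
force: [0.4, 0.1, 0.3]
opening: 0.0837
gripper_force: 0.0
```

```bash
python3 - <<'E'
from h import *
plan((.5815,-.3235,.2,91.2),(.5815,-.3235,.066,91.2))
for c in("top","side"):
    p,d=robot.read_camera(c);X,C=cloud(c,p,d)
    cv2.imwrite(f"pics/{c}5.png",cv2.resize(p[200:360,390:500,::-1] if c=="top" else p[250:420,170:400,::-1],None,fx=3,fy=3,interpolation=cv2.INTER_CUBIC))
E
```

```text
t 29.35 pos [ 0.5844 -0.3191  0.1589] op 0.0837 gf 0.0 F [0.4 0.1 0.3]
yaw 91.68 toolz [-0.001  0.    -1.   ]
[0.0031, -0.0043, -0.0411, 0.0005, -0.0011, 0.0083] rows>= 0.7
[0.0029, -0.0043, 0.0929, 0.0005, -0.0011, 0.0083] rows>= 2.1
```

View pics/side5.png

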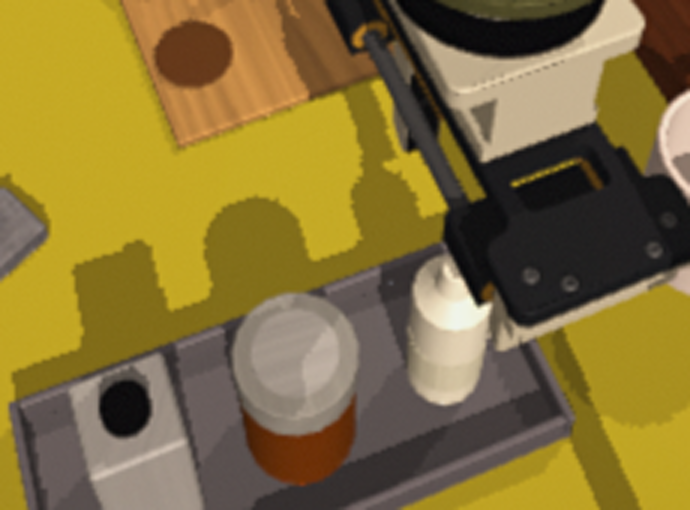

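>>> move_arm(
  deltas=[0.003, -0.004, 0.02, 0, -0.001, 0.008, 0.9, 0.003, -0.004, 0.05, 0, -0.001, 0.008, 0.9, 0.003, -0.004, 0.08, 0, -0.001, 0.008, 0.9, 0.003, -0.004, 0.093, 0, -0.001, 0.008, 0.9, 0.003, -0.004, 0.093, 0, -0.001, 0.008, 0.9, 0.003, -0.004, 0.093, 0, -0.001, 0.008, 0.6, 0.003, -0.004, 0.093, 0, -0.001, 0.008, 0.4, 0.003, -0.004, 0.093, 0, -0.001, 0.008, 0.2, 0.003, -0.004, 0.093, 0, -0.001, 0.008, 0.2, 0.003, -0.004, 0.093, 0, -0.001, 0.008, 0.2, 0.003, -0.004, 0.093, 0, -0.001, 0.008, 0.2],
)

```text
t: 30.82
tool_pos: [0.5811, -0.3246, 0.0656]
orientation: [0.03, -3.141, -0.0]
force: [-0.3, 0.3, 1.0]
opening: 0.0378
gripper_force: 12.0
```

```bash
python3 - <<'E'
from h import *
plan((.5815,-.3235,.22,91.2),(.5125,-.0875,.22,3.5),(.5125,-.0875,.074,3.5))
E
```

```text
t 30.82 pos [ 0.5811 -0.3246  0.0656] op 0.0378 gf 12.0 F [-0.3  0.3  1. ]
yaw 91.1 toolz [-0.  0. -1.]
[-0.0004, 0.0011, -0.1544, 0.0002, -0.0001, -0.0017] rows>= 2.5
[0.064, 0.2384, -0.1544, 0.0001, -0.0002, 1.5289] rows>= 8.2
[0.064, 0.2384, -0.0084, 0.0001, -0.0002, 1.5289] rows>= 2.3
```

>>> move_arm(
  deltas=[0, 0, -0.03, 0, 0, 0, 0.2, 0, 0, -0.08, 0, 0, 0, 0.2, 0, 0, -0.13, 0, 0, 0, 0.2, 0.006, 0.025, -0.154, 0, 0, 0.15, 0.2, 0.013, 0.05, -0.154, 0, 0, 0.32, 0.2, 0.02, 0.08, -0.154, 0, 0, 0.49, 0.2, 0.028, 0.11, -0.154, 0, 0, 0.66, 0.2, 0.036, 0.14, -0.154, 0, 0, 0.83, 0.2, 0.044, 0.17, -0.154, 0, 0, 1.0, 0.2, 0.052, 0.2, -0.154, 0, 0, 1.18, 0.2, 0.06, 0.225, -0.154, 0, 0, 1.36, 0.2, 0.064, 0.2384, -0.15, 0, 0, 1.529, 0.2],
)

```text
t: 32.33
tool_pos: [0.5122, -0.0864, 0.2156]
orientation: [2.158, 2.283, 0.0]
force: [0.5, -0.7, -0.3]
opening: 0.0376
gripper_force: 12.0
```

>>> move_arm(
  deltas=[0, 0, 0.03, 0, 0, 0, 0.2, 0, 0, 0.07, 0, 0, 0, 0.2, 0, 0, 0.09, 0, 0, 0, 0.2, 0, 0, 0.09, 0, 0, 0, 0.2, 0, 0, 0.09, 0, 0, 0, 0.2],
)

```text
t: 32.95
tool_pos: [0.5131, -0.0877, 0.1265]
orientation: [2.152, 2.287, 0.001]
force: [-0.1, -0.1, -0.6]
opening: 0.0374
gripper_force: 12.0
```

```bash
python3 - <<'E'
from h import *
plan((.5125,-.0875,.0732,3.5))
for c in("top","side"):
    X,C=look(c);s=robot.read_state();p=s["tool_pos"]
    k=box(X,p[0]-.035,p[0]+.035,p[1]-.045,p[1]+.045,p[2]-.06,p[2]+.06)&(C.min(1)>110)&(C.max(1)-C.min(1)<70)
    q=X[k];print(c,len(q),*rect(q))
E
```

```text
t 32.95 pos [ 0.5131 -0.0877  0.1265] op 0.0374 gf 12.0 F [-0.1 -0.1 -0.6]
yaw 3.49 toolz [ 0.001 -0.    -1.   ]
[0.0003, -0.0006, 0.0533, 0.001, 0.0003, -0.0002] rows>= 0.9
top 0 [0. 0.] [0. 0.] 0.0
side 1368 [513.6 -96. ] [31.8 69.4] 87.3
```

>>> move_arm(
  deltas=[0, -0.0005, 0.025, 0, 0, 0, 0.2, 0, -0.0005, 0.042, 0, 0, 0, 0.2, 0, -0.0005, 0.05, 0, 0, 0, 0.2, 0, -0.0005, 0.053, 0, 0, 0, 0.2, 0, -0.0005, 0.0535, 0, 0, 0, 0.2, 0, -0.0005, 0.0535, 0, 0, 0, 0.2, 0, -0.0005, 0.0535, 0, 0, 0, 0.5, 0, -0.0005, 0.0535, 0, 0, 0, 0.9, 0, -0.0005, 0.0535, 0, 0, 0, 1, 0, -0.0005, 0.03, 0, 0, 0, 1, 0, -0.0005, -0.03, 0, 0, 0, 1, 0, -0.0005, -0.07, 0, 0, 0, 1],
)

```text
t: 34.55
tool_pos: [0.5126, -0.0877, 0.1982]
orientation: [2.151, 2.287, 0.002]
force: [0.9, -0.4, 0.2]
opening: 0.0909
gripper_force: 0.0
```

```bash
python3 - <<'E'
from h import *
plan((.503,-.3255,.2,-88.8),(.503,-.3255,.0756,-88.8))
E
```

```text
t 34.55 pos [ 0.5126 -0.0877  0.1982] op 0.0909 gf 0.0 F [ 0.9 -0.4  0.2]
yaw 3.5 toolz [ 0.002 -0.001 -1.   ]
[-0.2367, -0.0241, -0.0017, 0.002, -0.0011, 1.6109] rows>= 8.6
[-0.2367, -0.0243, 0.1227, 0.002, -0.0011, 1.6109] rows>= 2.0
```

>>> move_arm(
  deltas=[-0.015, -0.002, -0.002, 0.001, 0, 0.15, 1, -0.04, -0.005, -0.002, 0.001, 0, 0.32, 1, -0.065, -0.008, -0.002, 0.001, 0, 0.49, 1, -0.09, -0.011, -0.002, 0.001, 0, 0.66, 1, -0.115, -0.014, -0.002, 0.001, 0, 0.83, 1, -0.14, -0.016, -0.002, 0.001, 0, 1.0, 1, -0.165, -0.018, -0.002, 0.001, 0, 1.17, 1, -0.19, -0.02, -0.002, 0.001, 0, 1.34, 1, -0.215, -0.022, -0.002, 0.001, 0, 1.5, 1, -0.235, -0.024, 0.01, 0.001, 0, 1.61, 1, -0.2367, -0.0242, 0.03, 0.002, -0.001, 1.61, 1, -0.2367, -0.0242, 0.05, 0.002, -0.001, 1.61, 1],
)

```text
t: 36.05
tool_pos: [0.502, -0.3246, 0.1437]
orientation: [-3.14, -0.038, 0.004]
force: [0.5, 0.7, 0.7]
opening: 0.0932
gripper_force: 0.0
```

>>> move_arm(
  deltas=[0, 0, 0, 0, 0, 0, 1, 0, 0, 0, 0, 0, 0, 1],
)

```text
t: 36.3
tool_pos: [0.5025, -0.3247, 0.1456]
orientation: [-3.141, -0.037, 0.003]
force: [0.5, 0.4, 0.3]
opening: 0.0931
gripper_force: 0.0
```

```bash
python3 - <<'E'
from h import *
plan((.503,-.3255,.0756,-88.8))
for c in("top","side"):
    p,d=robot.read_camera(c);X,C=cloud(c,p,d)
    b=(.513,-.0875)
    q=X[box(X,b[0]-.03,b[0]+.03,b[1]-.03,b[1]+.03,.113,.128)];print(c,"spout",*rect(q))
    q=X[box(X,b[0]-.04,b[0]+.04,b[1]-.04,b[1]+.04,.075,.102)];print(c,"shoulder",*rect(q))
    V=C[:,0];k=box(X,b[0]-.042,b[0]+.042,b[1]-.042,b[1]+.042,0,.018)&(V<150);q=X[k];print(c,"coaster",*rect(q))
E
```

```text
t 36.3 pos [ 0.5025 -0.3247  0.1456] op 0.0931 gf 0.0 F [0.5 0.4 0.3]
yaw -88.66 toolz [-0.002  0.001 -1.   ]
[0.0007, 0.0009, 0.07, -0.0008, 0.0021, 0.0024] rows>= 1.1
top spout [512.5 -89.7] [12.8 14.7] 87.3
top shoulder [512.6 -89.5] [36.5 35.5] 87.2
top coaster [511.7 -85. ] [97.2 45.8] 70.1
side spout [0. 0.] [0. 0.] 0.0
side shoulder [0. 0.] [0. 0.] 0.0
side coaster [476.8 -85.8] [70.1  1.5] 89.2
```

>>> move_arm(
  deltas=[0.0007, 0, 0.03, 0, 0.002, 0, 1, 0.0007, 0, 0.055, 0, 0.002, 0, 1, 0.0007, 0, 0.0695, 0, 0.002, 0, 1, 0.0007, 0, 0.0695, 0, 0.002, 0, 1, 0.0007, 0, 0.0695, 0, 0.002, 0, 0.75, 0.0007, 0, 0.0695, 0, 0.002, 0, 0.6, 0.0007, 0, 0.0695, 0, 0.002, 0, 0.45, 0.0007, 0, 0.0695, 0, 0.002, 0, 0.45, 0.0007, 0, 0.0695, 0, 0.002, 0, 0.45, 0.0007, 0, 0.0695, 0, 0.002, 0, 0.45],
  squeeze=18,
)

```text
t: 37.65
tool_pos: [0.503, -0.3253, 0.0763]
orientation: [-3.141, -0.034, -0.001]
force: [0.6, 1.6, 2.7]
opening: 0.0571
gripper_force: 18.0
```

```bash
python3 - <<'E'
from h import *
plan((.503,-.3255,.22,-88.8),(.508,.0042,.22,3.5),(.508,.0042,.12,3.5))
E
```

```text
t 37.65 pos [ 0.503  -0.3253  0.0763] op 0.0571 gf 18.0 F [0.6 1.6 2.7]
yaw -88.75 toolz [ 0.  0. -1.]
[0.0, 0.0001, -0.1437, -0.0005, -0.0003, 0.0009] rows>= 2.3
[0.0122, -0.3294, -0.1435, -0.0001, -0.0006, -1.6101] rows>= 8.6
[0.0122, -0.3294, -0.0435, -0.0001, -0.0006, -1.6101] rows>= 1.6
```

>>> move_arm(
  deltas=[0, 0, -0.03, 0, 0, 0, 0.45, 0, 0, -0.08, 0, 0, 0, 0.45, 0, 0, -0.13, 0, 0, 0, 0.45, 0.001, -0.035, -0.15, 0, 0, -0.15, 0.45, 0.002, -0.075, -0.15, 0, 0, -0.32, 0.45, 0.004, -0.115, -0.15, 0, 0, -0.49, 0.45, 0.005, -0.155, -0.15, 0, 0, -0.66, 0.45, 0.007, -0.195, -0.15, 0, 0, -0.83, 0.45, 0.009, -0.235, -0.15, 0, 0, -1.0, 0.45, 0.01, -0.275, -0.15, 0, 0, -1.17, 0.45, 0.011, -0.31, -0.15, 0, 0, -1.36, 0.45, 0.0122, -0.3294, -0.15, 0, 0, -1.52, 0.45],
)

```text
t: 39.15
tool_pos: [0.5074, 0.006, 0.2256]
orientation: [-2.245, -2.196, -0.0]
force: [-0.9, -0.2, -1.4]
opening: 0.0575
gripper_force: 18.0
```

>>> move_arm(
  deltas=[0, 0, 0.02, 0, 0, -0.09, 0.45, 0, 0, 0.06, 0, 0, -0.09, 0.45, 0, 0, 0.1, 0, 0, -0.09, 0.45, 0, 0, 0.11, 0, 0, -0.09, 0.45, 0, 0, 0.11, 0, 0, -0.09, 0.45],
)

```text
t: 39.78
tool_pos: [0.5074, 0.0043, 0.116]
orientation: [-2.152, -2.287, 0.001]
force: [-0.6, -0.4, -1.6]
opening: 0.0577
gripper_force: 18.0
```

```bash
python3 - <<'E'
from h import *
plan((.508,.0042,.0838,3.5))
E
```

```text
t 39.77 pos [0.5074 0.0043 0.116 ] op 0.0577 gf 18.0 F [-0.6 -0.4 -1.6]
yaw 3.49 toolz [-0.001  0.001 -1.   ]
[-0.0002, 0.0006, 0.0322, -0.0014, -0.0008, -0.0001] rows>= 0.5
```

Place, release, then head toward the tin in the tray.

>>> move_arm(
  deltas=[0, 0.0005, 0.018, -0.001, 0, 0, 0.45, 0, 0.0005, 0.028, -0.001, 0, 0, 0.45, 0, 0.0005, 0.032, -0.001, 0, 0, 0.45, 0, 0.0005, 0.0325, -0.001, 0, 0, 0.45, 0, 0.0005, 0.0325, -0.001, 0, 0, 0.45, 0, 0.0005, 0.0325, -0.001, 0, 0, 0.7, 0, 0.0005, 0.0325, -0.001, 0, 0, 1, 0, 0.0005, 0.0325, -0.001, 0, 0, 1, 0, 0.0005, 0.0, -0.001, 0, 0, 1, 0, 0.0005, -0.05, -0.001, 0, 0, 1, 0, 0.0005, -0.09, -0.001, 0, 0, 1, 0, 0.0005, -0.1, -0.001, 0, 0, 1],
)

```text
t: 41.28
tool_pos: [0.5101, 0.0041, 0.2197]
orientation: [2.149, 2.285, 0.007]
force: [0.5, -0.8, -0.2]
opening: 0.093
gripper_force: 0.0
```

```bash
python3 - <<'E'
from h import *
plan((.426,-.3255,.22,-88.8),(.426,-.3255,.0711,-88.8))
E
```

```text
t 41.27 pos [0.5101 0.0041 0.2197] op 0.093 gf 0.0 F [ 0.5 -0.8 -0.2]
yaw 3.5 toolz [ 0.007  0.    -1.   ]
[-0.3239, -0.104, -0.0009, 0.0053, -0.0052, 1.6109] rows>= 8.6
[-0.3239, -0.105, 0.148, 0.0053, -0.0052, 1.6109] rows>= 2.4
```

>>> move_arm(
  deltas=[-0.025, -0.008, 0, 0.002, 0, 0.15, 1, -0.06, -0.02, 0, 0.002, 0, 0.32, 1, -0.095, -0.032, 0, 0.002, 0, 0.49, 1, -0.13, -0.044, 0, 0.002, 0, 0.66, 1, -0.165, -0.055, 0, 0.002, 0, 0.83, 1, -0.2, -0.066, 0, 0.002, 0, 1.0, 1, -0.235, -0.077, 0, 0.002, 0, 1.17, 1, -0.27, -0.088, 0, 0.003, 0, 1.34, 1, -0.3, -0.097, 0, 0.003, 0, 1.5, 1, -0.32, -0.102, 0.01, 0.003, -0.002, 1.61, 1, -0.3239, -0.1037, 0.03, 0.003, -0.003, 1.61, 1, -0.3239, -0.1037, 0.05, 0.003, -0.003, 1.61, 1],
)

```text
t: 42.78
tool_pos: [0.4241, -0.3244, 0.1633]
orientation: [-3.139, -0.038, 0.007]
force: [-0.1, 0.4, 0.6]
opening: 0.093
gripper_force: 0.0
```

>>> move_arm(
  deltas=[0, 0, 0, 0, 0, 0, 1, 0, 0, 0, 0, 0, 0, 1],
)

```text
t: 43.02
tool_pos: [0.4249, -0.3246, 0.1659]
orientation: [-3.141, -0.037, 0.005]
force: [0.3, -0.5, 0.1]
opening: 0.0933
gripper_force: 0.0
```

```bash
python3 - <<'E'
from h import *
plan((.426,-.3255,.0711,-88.8))
for c in("top","side"):
    p,d=robot.read_camera(c);X,C=cloud(c,p,d);np.savez(f"{c}6.npz",p=p,d=d)
    q=X[box(X,.47,.55,-.13,-.055,.113,.128)];print(c,"spout",*rect(q))
    q=X[box(X,.47,.55,-.13,-.055,.075,.102)];print(c,"shoulder",*rect(q))
    q=X[box(X,.45,.56,-.045,.05,.0985,.108)];print(c,"jar",*rect(q))
p=np.load("top6.npz")["p"][200:340,200:380,::-1];cv2.imwrite("pics/top6.png",cv2.resize(p,None,fx=4,fy=4,interpolation=cv2.INTER_CUBIC))
E
```

```text
t 43.02 pos [ 0.4249 -0.3246  0.1659] op 0.0933 gf 0.0 F [ 0.3 -0.5  0.1]
yaw -88.65 toolz [-0.003  0.001 -1.   ]
[0.0013, 0.001, 0.0948, -0.0009, 0.0029, 0.0026] rows>= 1.5
top spout [512.6 -89.7] [13.5 14.7] 87.1
top shoulder [512.5 -89.8] [36.3 35.5] 86.5
top jar [508.8   2.9] [54.5 55.5] 87.1
side spout [512.8 -93.1] [12.3 13.8] 31.3
side shoulder [513.  -93.6] [34.7 37.4] 80.6
side jar [519.8  -2.9] [57.7 33.8] 66.3
```

View pics/top6.png

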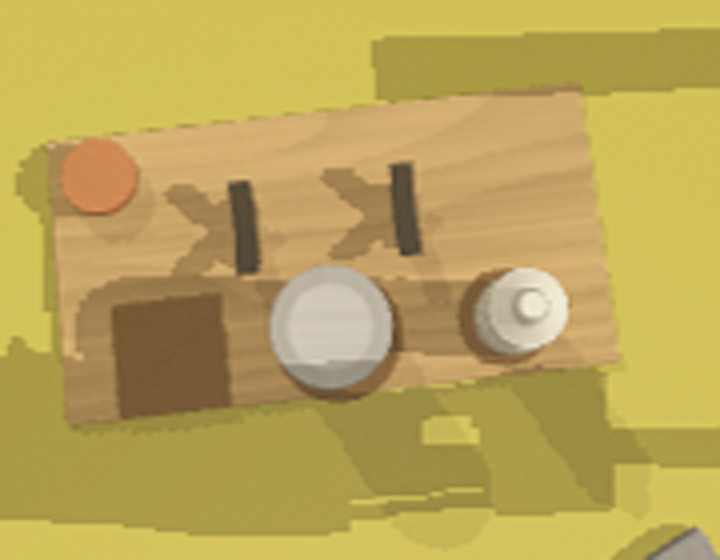

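>>> move_arm(
  deltas=[0.0012, 0, 0.03, 0, 0.003, 0, 1, 0.0012, 0, 0.07, 0, 0.003, 0, 1, 0.0012, 0, 0.09, 0, 0.003, 0, 1, 0.0012, 0, 0.0945, 0, 0.003, 0, 1, 0.0012, 0, 0.0945, 0, 0.003, 0, 0.75, 0.0012, 0, 0.0945, 0, 0.003, 0, 0.55, 0.0012, 0, 0.0945, 0, 0.003, 0, 0.4, 0.0012, 0, 0.0945, 0, 0.003, 0, 0.3, 0.0012, 0, 0.0945, 0, 0.003, 0, 0.3, 0.0012, 0, 0.0945, 0, 0.003, 0, 0.3, 0.0012, 0, 0.0945, 0, 0.003, 0, 0.3],
)

```text
t: 44.5
tool_pos: [0.4256, -0.3253, 0.0714]
orientation: [-3.141, -0.034, -0.0]
force: [-0.3, 0.4, 1.5]
opening: 0.0439
gripper_force: 18.0
```

```bash
python3 - <<'E'
from h import *
plan((.426,-.3255,.225,-88.8),(.503,.0906,.225,3.6),(.503,.0906,.12,3.6))
E
```

```text
t 44.5 pos [ 0.4256 -0.3253  0.0714] op 0.0439 gf 18.0 F [-0.3  0.4  1.5]
yaw -88.75 toolz [ 0.     0.001 -1.   ]
[0.0004, 0.0001, -0.1536, -0.0006, -0.0002, 0.0009] rows>= 2.5
[0.0865, -0.4142, -0.1533, -0.0003, -0.0006, -1.6118] rows>= 8.6
[0.0865, -0.4141, -0.0483, -0.0003, -0.0006, -1.6118] rows>= 1.7
```

>>> move_arm(
  deltas=[0, 0, -0.03, 0, 0, 0, 0.3, 0, 0, -0.08, 0, 0, 0, 0.3, 0, 0, -0.13, 0, 0, 0, 0.3, 0.008, -0.04, -0.154, 0, 0, -0.15, 0.3, 0.018, -0.085, -0.154, 0, 0, -0.32, 0.3, 0.028, -0.135, -0.154, 0, 0, -0.49, 0.3, 0.039, -0.185, -0.154, 0, 0, -0.66, 0.3, 0.05, -0.235, -0.154, 0, 0, -0.83, 0.3, 0.06, -0.285, -0.154, 0, 0, -1.0, 0.3, 0.07, -0.335, -0.154, 0, 0, -1.17, 0.3, 0.08, -0.385, -0.154, 0, 0, -1.36, 0.3, 0.0865, -0.4142, -0.154, 0, 0, -1.52, 0.3],
)

```text
t: 46.0
tool_pos: [0.5026, 0.093, 0.2251]
orientation: [-2.244, -2.197, -0.0]
force: [-0.0, 0.2, -1.2]
opening: 0.0441
gripper_force: 18.0
```

>>> move_arm(
  deltas=[0, 0, 0.02, 0, 0, -0.092, 0.3, 0, 0, 0.06, 0, 0, -0.092, 0.3, 0, 0, 0.1, 0, 0, -0.092, 0.3, 0, 0, 0.115, 0, 0, -0.092, 0.3, 0, 0, 0.115, 0, 0, -0.092, 0.3],
)

```text
t: 46.62
tool_pos: [0.5021, 0.0906, 0.1098]
orientation: [-2.149, -2.289, 0.002]
force: [-1.2, -0.7, -1.7]
opening: 0.044
gripper_force: 18.0
```

```bash
python3 - <<'E'
from h import *
plan((.503,.0906,.079,3.6))
E
```

```text
t 46.62 pos [0.5021 0.0906 0.1098] op 0.044 gf 18.0 F [-1.2 -0.7 -1.7]
yaw 3.61 toolz [-0.002  0.    -1.   ]
[-0.0001, 0.0009, 0.0308, -0.0023, -0.0006, 0.0001] rows>= 0.5
```

>>> move_arm(
  deltas=[0, 0.0009, 0.018, -0.002, 0, 0, 0.3, 0, 0.0009, 0.027, -0.002, 0, 0, 0.3, 0, 0.0009, 0.0305, -0.002, 0, 0, 0.3, 0, 0.0009, 0.031, -0.002, 0, 0, 0.3, 0, 0.0009, 0.031, -0.002, 0, 0, 0.3, 0, 0.0009, 0.031, -0.002, 0, 0, 0.6, 0, 0.0009, 0.031, -0.002, 0, 0, 0.9, 0, 0.0009, 0.031, -0.002, 0, 0, 1, 0, 0.0009, 0.0, -0.002, 0, 0, 1, 0, 0.0009, -0.05, -0.002, 0, 0, 1, 0, 0.0009, -0.085, -0.002, 0, 0, 1, 0, 0.0009, -0.09, -0.002, 0, 0, 1],
)

```text
t: 48.12
tool_pos: [0.5058, 0.0909, 0.2041]
orientation: [2.147, 2.287, 0.01]
force: [0.2, 0.8, -0.2]
opening: 0.0927
gripper_force: 0.0
```

```bash
python3 - <<'E'
from h import *
plan((.513,-.088,.2,3.5),(.513,-.088,.0726,3.5))
E
```

```text
t 48.12 pos [0.5058 0.0909 0.2041] op 0.0927 gf 0.0 F [ 0.2  0.8 -0.2]
yaw 3.61 toolz [ 0.008  0.001 -1.   ]
[-0.179, -0.0042, 0.0039, 0.0081, -0.0007, 0.002] rows>= 2.9
[-0.1791, -0.0052, 0.1313, 0.0081, -0.0007, 0.002] rows>= 2.0
```

>>> move_arm(
  deltas=[-0.02, 0, 0, 0, 0, 0, 1, -0.055, 0, 0, 0, 0, 0, 1, -0.095, -0.001, 0, 0, 0, 0, 1, -0.135, -0.001, 0, 0, 0, 0, 1, -0.165, -0.0015, 0, 0, 0, 0, 1, -0.179, -0.0015, 0.01, 0, 0, 0, 1, -0.179, -0.0015, 0.03, 0, 0, 0, 1, -0.179, -0.0015, 0.05, 0, 0, 0, 1, -0.179, -0.0015, 0.05, 0, 0, 0, 1, -0.179, -0.0015, 0.05, 0, 0, 0, 1],
  squeeze=12,
)

```text
t: 49.38
tool_pos: [0.5137, -0.0875, 0.1505]
orientation: [2.149, 2.29, 0.003]
force: [-0.5, -0.1, -0.7]
opening: 0.0932
gripper_force: 0.0
```

```bash
python3 - <<'E'
from h import *
plan((.513,-.088,.0726,3.5))
E
```

```text
t 49.38 pos [ 0.5137 -0.0875  0.1505] op 0.0932 gf 0.0 F [-0.5 -0.1 -0.7]
yaw 3.64 toolz [ 0.002  0.001 -1.   ]
[-0.0005, -0.0009, 0.0779, 0.0018, -0.0009, 0.0024] rows>= 1.2
```

>>> move_arm(
  deltas=[0, -0.0008, 0.03, 0.002, 0, 0, 1, 0, -0.0008, 0.06, 0.002, 0, 0, 1, 0, -0.0008, 0.078, 0.002, 0, 0, 1, 0, -0.0008, 0.078, 0.002, 0, 0, 1, 0, -0.0008, 0.078, 0.002, 0, 0, 0.7, 0, -0.0008, 0.078, 0.002, 0, 0, 0.5, 0, -0.0008, 0.078, 0.002, 0, 0, 0.3, 0, -0.0008, 0.078, 0.002, 0, 0, 0.2, 0, -0.0008, 0.078, 0.002, 0, 0, 0.2, 0, -0.0008, 0.078, 0.002, 0, 0, 0.2, 0, -0.0008, 0.078, 0.002, 0, 0, 0.2],
)

```text
t: 50.75
tool_pos: [0.5131, -0.088, 0.0725]
orientation: [-2.15, -2.29, -0.001]
force: [-0.3, 0.0, -0.5]
opening: 0.0376
gripper_force: 12.0
```

>>> move_arm(
  deltas=[0, 0, -0.003, 0, 0, 0, 0.2, 0, 0, -0.006, 0, 0, 0, 0.2, 0.002, 0, -0.006, 0, 0, 0, 0.2, 0.004, 0, -0.006, 0, 0, 0, 0.2, 0.004, 0, -0.006, 0, 0, 0, 0.2, 0.004, 0, -0.003, 0, 0, 0, 0.2, 0.004, 0, -0.0005, 0, 0, 0, 0.2, 0.004, 0, 0, 0, 0, 0, 0.2, 0.004, 0, 0, 0, 0, 0, 0.2, 0.004, 0, 0, 0, 0, 0, 0.5, 0.004, 0, 0, 0, 0, 0, 0.9, 0.004, 0, 0, 0, 0, 0, 1],
)

```text
t: 52.25
tool_pos: [0.513, -0.084, 0.0726]
orientation: [-2.15, -2.29, -0.001]
force: [-0.1, 0.1, 0.3]
opening: 0.0617
gripper_force: 0.0
```

>>> move_arm(
  deltas=[0, 0, -0.03, 0, 0, 0, 1, 0, 0, -0.08, 0, 0, 0, 1, 0, 0, -0.13, 0, 0, 0, 1, -0.03, -0.02, -0.15, 0, 0, 0, 1, -0.08, -0.04, -0.15, 0, 0, 0, 1, -0.13, -0.06, -0.15, 0, 0, 0, 1, -0.17, -0.08, -0.15, 0, 0, 0, 1, -0.21, -0.1, -0.15, 0, 0, 0, 1, -0.23, -0.11, -0.15, 0, 0, 0, 1, -0.23, -0.11, -0.15, 0, 0, 0, 1],
)

```text
t: 53.5
tool_pos: [0.4168, -0.3218, 0.2223]
orientation: [-2.153, -2.287, -0.001]
force: [0.3, -0.1, -0.1]
opening: 0.0929
gripper_force: 0.0
```

```bash
python3 - <<'E'
from h import *
plan((.513,-.088,.2,3.5))
for c in("top","side"):
    p,d=robot.read_camera(c);X,C=cloud(c,p,d);np.savez(f"{c}7.npz",p=p,d=d)
    for n,b in(("spout",(.47,.55,-.13,-.055,.113,.128)),("shoulder",(.47,.55,-.13,-.055,.075,.102)),("jar",(.45,.56,-.045,.05,.0985,.108)),("tin",(.45,.55,.05,.14,.0995,.1075)),("cap",(.45,.55,.05,.14,.1085,.118)),):
        print(c,n,*rect(X[box(X,*b)]))
    q=X[box(X,.39,.6,.29,.36,.033,.055)&(C.max(1)-C.min(1)<60)];print("foot",len(q),*rect(q),np.median(q[:,2]))
    q=X[box(X,.7,.86,-.2,.2,.035,.06)];print("head",*rect(q))
a=np.load("top7.npz")["p"][205:325,200:380,::-1];cv2.imwrite("pics/top7.png",cv2.resize(a,(800,533),interpolation=cv2.INTER_CUBIC))
a=np.load("side7.npz")["p"][110:310,130:330,::-1];cv2.imwrite("pics/side7.png",cv2.resize(a,(600,600),interpolation=cv2.INTER_CUBIC))
E
```

```text
t 53.5 pos [ 0.4168 -0.3218  0.2223] op 0.0929 gf 0.0 F [ 0.3 -0.1 -0.1]
yaw 3.46 toolz [-0.     0.001 -1.   ]
[0.2275, 0.1101, 0.0224, -0.0, -0.0006, -0.0007] rows>= 4.1
top spout [512.7 -86.2] [13.4 14.8] 86.4
top shoulder [512.3 -85.7] [36.3 36.9] 84.3
top jar [508.9   2.9] [54.6 55.6] 87.1
top tin [504.3  89.3] [43.8 44. ] 4.2
top cap [504.3  90. ] [20.7 20.1] 86.9
foot 830 [490.4 327.6] [ 27.7 139. ] 87.8 0.04519507538746256
head [787.4  10.6] [225.3  45.9] 84.4
side spout [511.2 -86.2] [12.7 10.2] 17.7
side shoulder [499.8 -83. ] [22.2  7.4] 75.5
side jar [508.9   1.5] [56.5 56.3] 12.9
side tin [504.7  87.5] [42.8 44.8] 3.8
side cap [504.8  88.6] [20.7 21.6] 20.2
foot 162 [537.  318.7] [35.5 47.3] 59.9 0.042421855212200446
head [789.    8.9] [228.2  48.4] 84.5
```

View pics/top7.png

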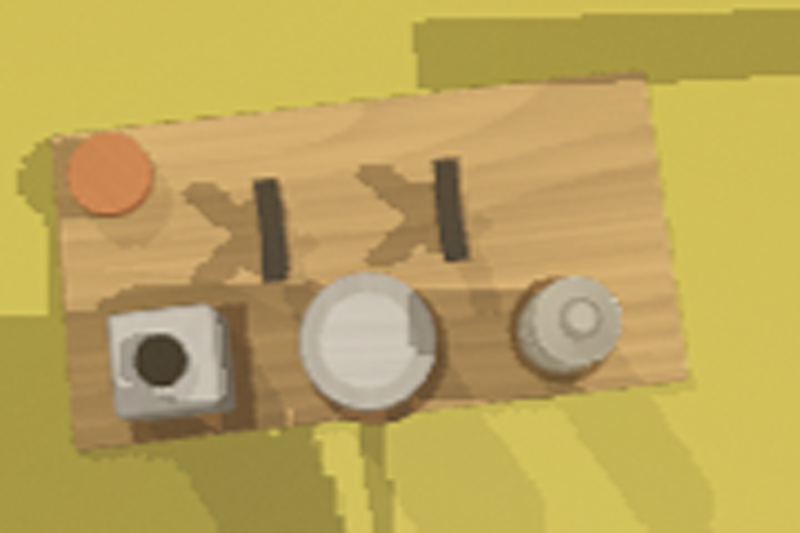

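View pics/side7.png

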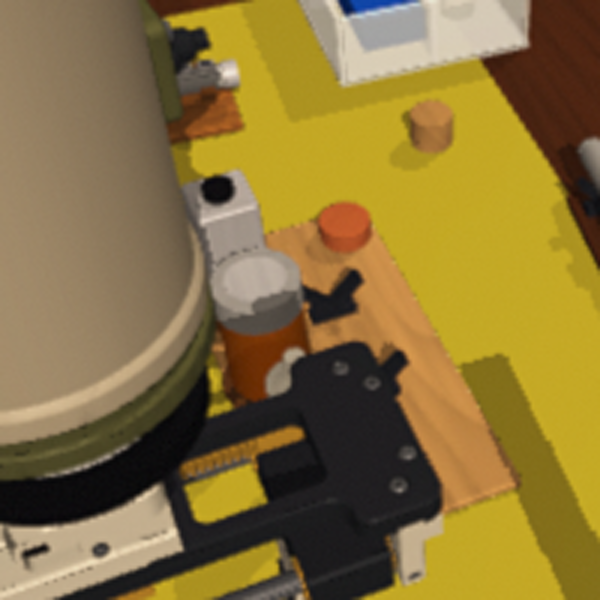

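```bash
python3 - <<'E'
from h import *
f=np.load("top7.npz")
cv2.imwrite("pics/crad7.png",cv2.resize(f["p"][255:345,90:170,::-1],(533,600),interpolation=cv2.INTER_CUBIC))
X,C=cloud("top",f["p"],f["d"])
for s in(-.065,-.05,-.02,0,.02,.05,.065):
    q=X[box(X,.491+s-.003,.491+s+.003,.29,.36,.038,.06)&(C.max(1)-C.min(1)<60)];i=q[:,2].argmax();print(s,len(q),"y",q[:,1].min().round(4),q[:,1].max().round(4),"zmax",q[i,2].round(4))
E
```

```text
-0.065 35 y 0.3165 0.3382 zmax 0.0486
-0.05 34 y 0.3174 0.3349 zmax 0.0525
-0.02 31 y 0.3152 0.335 zmax 0.0464
0 31 y 0.3136 0.3332 zmax 0.0486
0.02 29 y 0.3155 0.3314 zmax 0.0518
0.05 30 y 0.3135 0.3298 zmax 0.0523
0.065 29 y 0.3125 0.3312 zmax 0.048
```

View pics/crad7.png

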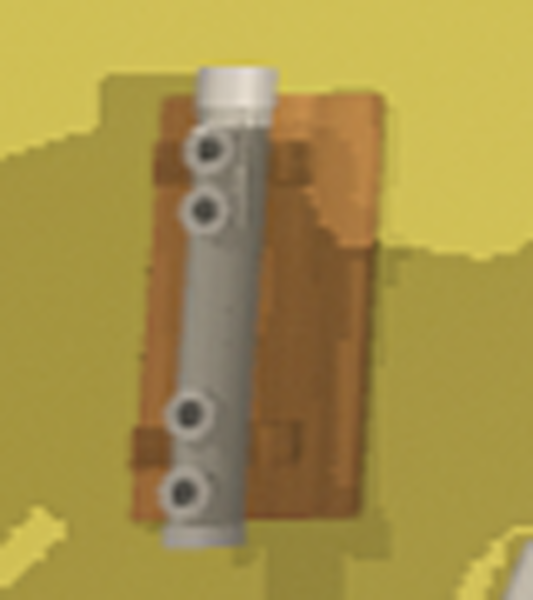

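```bash
python3 -c "
from plant import robot
print(robot.close_job())"
```

```text
the job is handed in; nothing more can be done
None
```

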